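# Cover the housings from the lidded bin

## Robot

A 6-joint arm with a two-finger parallel gripper is mounted at the origin on the work surface. World frame = base frame: x ahead of the robot, y to its left, z up, the work surface at z = 0. Lengths are in mm, angles in rad, forces in N, time in s.
With the tool pointing down it reaches from about 350 to 975 mm from the base axis. Payload 7.1 kg.
Tool frame: the origin (TCP) lies midway between the tips of the shut fingers; the grasp point (between the pads) lies 19 mm behind it; z points along the fingers, y is the line along which they close (so a half turn about z gives the same grasp; the last joint's range is limited). The gripper opens to 88 mm and grips with 3 to 60 N. Pads are 20 mm wide; open, the fingers measure 115 mm over their backs; the gripper's body (75 mm by 178 mm) begins 61 mm behind the grasp point.
Start: joints at [-1.159, 0.423, 1.63, -0, 1.089, -0.019], TCP at [261.013, -567.87, 195.275] pointing down, gripper open.
Joint ranges: [-3, 3], [-0.9, 2.11], [0.09, 2.58], [-1.31, 4.45], [0.11, 2.69], [-2.54, 2.54]. Speed limits (rad/s): [2.39, 2.39, 3.01, 3.14, 3.14, 3.14].

## Interface

Orientations are given as a rotation vector (axis times angle).
In Python, from workcell import ctrl gives the robot as it stands.
- The arm moves only by the shell command python3 -m pendant 'ROWS'. ROWS is a JSON object of lists of equal length, an entry for each row: "grip": the opening, from -1 (shut) to 1 (fully open); "linear": the shift along the tool's x, y, z in mm, a list of three; "angular": the turn, a rotation vector about the tool's x, y, z in rad, a list of three. In form: {"grip": [grip, ...], "linear": [[tx, ty, tz], ...], "angular": [[ax, ay, az], ...]}. A call has 1 to 12 rows; each row shifts and turns the commanded pose from where the row before left it, along the tool's axes as they then stand; what a row does not reach is not made up. A row lasts 1/12 s, in which the tool goes at most 41.7 mm and 7.16 degrees, less where a joint would pass 70% of its speed; a pose out of reach is approached as far as the arm can. A call with a gripper value outside its range is refused whole. The fingers move at their own pace and stop on an object; the grip force is fixed at half the most. Time passes only in rows, so rows that do not move let the fingers close. It gives the time, the measured TCP pose, the force, the opening and the grip force at its end, in the units of the state.
- ctrl.get_obs(): the state, without advancing time (a new reading comes with each control period).
- ctrl.get_image(name): name is "scene" or "top" or "wrist"; returns the picture (480x640x3 uint8, red, green, blue); there is no depth.
- ctrl.camera_params(name): a dict with "vfov" (degrees; the focal length in pixels is half the picture's height over the tangent of half this angle, whatever the lens; pixels are square), "cx", "cy" (the principal point, pixels), "k1" (the pictures are not rectified: a ray, as slopes to the right and down, at radius r is drawn at 1 + k1 r^2 times it, then the intrinsics apply), "R" (3x3) and "t" (3): a world point X has camera coordinates R X + t; the wrist camera has in their place "T_tool_cam" (4x4, takes a point from camera to tool coordinates, whose origin is the TCP and whose axes are the flange's). Camera axes: x right, y down, z forward; pixel columns grow to the right and rows downward; lengths in mm; the calibration is good to about 2 mm. A picture is of the moment at which its call begins: read the wrist's pose just before it. camera_params takes no time and is no camera call.
- ctrl.close_job(): hands the job in; it is judged then, once.
The state is a dict: "t": time; "qpos": joint angles; "qvel": joint speeds; "joint_torque": joint torques, N m; "ee_pos": TCP position; "orientation": TCP orientation; "ft_force": force on the tool from outside, world axes, zero at the start; "moment": the same for the moment, N m; "width": finger opening in mm; "grasp_force": force on a finger pad.
Only numpy, scipy, OpenCV 4.12 (cv2) and the standard library are available. Lean on these libraries where they do the work, as an engineer would, in place of code of your own. Each camera call takes 0.05 s, during which the arm holds its last target. There are 200 camera calls.

## Task

Lift the lid of the blue bin until it lies back on its stop, then put on every housing that stands on the black mat the cover of its own shape and size from the bin, dropped fully home so that the plate lies flat and flush on the rim. Leave the covers that have no housing in the bin, shut the lid again, and do not disturb the spanner, the bottle or the jar.

Things in the scene. Friction and masses are not known exactly. Their poses are not given: they have to be found in the camera images.
- bin: Fixed blue open-topped parts bin, 205 (x) by 300 (y) by 50 mm high, walls and floor 5 mm; origin at the centre of its underside. Its lid is hinged along its +x top edge (the side away from the housings). The covers lie inside, rib up, in two rows of three, ribs roughly along the bin's y.
- lid (a joint): Hinged lid of the bin (clear plastic and cardboard, 205 by 300 by 6 mm, 0.25 kg): 0 shut, grows as it is lifted, 1.85 rad lying back on its stop. Free hinge: it falls shut if let go before about 1.5 rad, and stays on the stop by its own weight beyond that.
- lid_handle (a point): Centre of the lid's black handle: a barrel 44 mm long along the hinge direction, 20 mm diameter, its axis 27 mm off the lid's outer face, 30 mm from the lid's free edge, carried on one central post 28 mm wide. It can be pinched from above by its two ends and then pivots between the fingers as the lid swings.
- lid_hinge (a point): Middle of the lid's hinge line, on the bin's +x top edge, 50 mm above the table; the hinge line runs along the bin's y axis. With the lid shut the handle is 175 mm from the hinge line towards the bin's -x and 33 mm above it.
- mat: Fixed black rubber mat 360 by 290 by 3 mm on which the housings stand; origin at the centre of its underside.
- h_round_l: Loose bare-aluminium large round housing, an open pot 66 mm diameter, 36 mm high, walls 5 mm, mouth 56 mm diameter facing up, small brass stub on its +x side; origin at the centre of its underside, z up. May be absent (None).
- c_round_l: Loose steel cover of the large round housing: plate 66 mm diameter, 6 mm thick; step below it 51 mm diameter, 6 mm deep, drops into the mouth with 2.5 mm play; grip rib on top 40 (x) by 12 (y) by 26 mm high. Origin: centre of the step's underside (rib 12 to 38 mm above it), z up through the rib. Seated, 30 mm above the housing's origin. Always present.
- h_round_s: Loose bare-aluminium small round housing, an open pot 46 mm diameter, 36 mm high, walls 4 mm, mouth 38 mm diameter facing up, small brass stub on its +x side; origin at the centre of its underside, z up. May be absent (None).
- c_round_s: Loose steel cover of the small round housing: plate 46 mm diameter, 6 mm thick; step below it 33 mm diameter, 6 mm deep, drops into the mouth with 2.5 mm play; grip rib on top 32 (x) by 12 (y) by 26 mm high. Origin: centre of the step's underside (rib 12 to 38 mm above it), z up through the rib. Seated, 30 mm above the housing's origin. Always present.
- h_square_l: Loose bare-aluminium large square housing, an open pot 56 (x) by 56 mm (y), 36 mm high, walls 5 mm, mouth 46 by 46 mm facing up, small brass stub on its +x side; origin at the centre of its underside, z up. May be absent (None).
- c_square_l: Loose steel cover of the large square housing: plate 56 (x) by 56 mm (y), 6 mm thick; step below it 41 by 41 mm, 6 mm deep, drops into the mouth with 2.5 mm play; grip rib on top 40 (x) by 12 (y) by 26 mm high. Origin: centre of the step's underside (rib 12 to 38 mm above it), z up through the rib. Seated, 30 mm above the housing's origin. Always present.
- h_square_s: Loose bare-aluminium small square housing, an open pot 42 (x) by 42 mm (y), 36 mm high, walls 4 mm, mouth 34 by 34 mm facing up, small brass stub on its +x side; origin at the centre of its underside, z up. May be absent (None).
- c_square_s: Loose steel cover of the small square housing: plate 42 (x) by 42 mm (y), 6 mm thick; step below it 29 by 29 mm, 6 mm deep, drops into the mouth with 2.5 mm play; grip rib on top 32 (x) by 12 (y) by 26 mm high. Origin: centre of the step's underside (rib 12 to 38 mm above it), z up through the rib. Seated, 30 mm above the housing's origin. Always present.
- h_oblong_l: Loose bare-aluminium large oblong (rectangular) housing, an open pot 70 (x) by 44 mm (y), 36 mm high, walls 5 mm, mouth 60 by 34 mm facing up, small brass stub on its +x side; origin at the centre of its underside, z up. May be absent (None).
- c_oblong_l: Loose steel cover of the large oblong (rectangular) housing: plate 70 (x) by 44 mm (y), 6 mm thick; step below it 55 by 29 mm, 6 mm deep, drops into the mouth with 2.5 mm play; grip rib on top 40 (x) by 12 (y) by 26 mm high. Origin: centre of the step's underside (rib 12 to 38 mm above it), z up through the rib. Seated, 30 mm above the housing's origin. Always present.
- h_oblong_s: Loose bare-aluminium small oblong (rectangular) housing, an open pot 56 (x) by 34 mm (y), 36 mm high, walls 4 mm, mouth 48 by 26 mm facing up, small brass stub on its +x side; origin at the centre of its underside, z up. May be absent (None).
- c_oblong_s: Loose steel cover of the small oblong (rectangular) housing: plate 56 (x) by 34 mm (y), 6 mm thick; step below it 43 by 21 mm, 6 mm deep, drops into the mouth with 2.5 mm play; grip rib on top 32 (x) by 12 (y) by 26 mm high. Origin: centre of the step's underside (rib 12 to 38 mm above it), z up through the rib. Seated, 30 mm above the housing's origin. Always present.
- spanner: Bystander: steel spanner 180 mm long lying on the bench just beside the mat, on the robot's right.
- oil: Bystander: grey bottle 130 mm high, 52 mm diameter, standing near the robot on its right.
- grease: Bystander: white jar 60 mm high, 68 mm diameter, standing between the robot and the bin, to its left.
Not all that is in view belongs to the job. What is shaped like the h_round_l but orange is not meant.

How it is judged:
By the outcome, as a careful person would: the job done as asked, in the order asked, and still so for the second after the job is handed in, with the robot touching nothing.
Of h_round_l, h_round_s, h_square_l, h_square_s, h_oblong_l, h_oblong_s only 4 to 6 are there at a start; the rules pass over those that are not, and their reading is None.
At some moment in a run one of h_round_l, h_round_s, h_square_l, h_square_s, h_oblong_l, h_oblong_s may be knocked a few centimetres aside while the robot is not near it.
It also fails if it takes over 210 s, if anything falls off the work surface, if the arm or the gripper's body presses on something with over 40 N, if the wrist force passes 120 N, or if a joint passes its speed limit or range.

## Working session

There is one attempt and no reset: what is moved stays moved. The work goes in short steps, Python scripts to look and compute and a shell command to move; the robot and the scene stay as the last step left them, time stands still between calls to the robot, and variables do not carry over. Pictures are saved under pics/ and viewed, at most 14 in all, crops included, and the job is handed in when it is done.

```bash
ls; mkdir -p pics
python3 - <<'E'
from workcell import ctrl
import cv2
for n in("scene","top"):
    cv2.imwrite(f"pics/{n}0.png",ctrl.get_image(n)[:,:,::-1]); print(n,ctrl.camera_params(n))
print(ctrl.camera_params("wrist")); print(ctrl.get_obs())
E
```

```text
pics
scene {'vfov': 47.41345398724642, 'cx': 324.41092161937456, 'cy': 239.92927662893297, 'k1': -0.026391396281809174, 'R': array([[-0.66079761,  0.75012983, -0.02552966],
       [ 0.41863195,  0.34011908, -0.84206074],
       [-0.62297176, -0.56711926, -0.53877819]]), 't': array([ 411.95385162, -117.87272368, 1497.73804583])}
top {'vfov': 51.01526821710778, 'cx': 323.00795105607665, 'cy': 241.48206099567702, 'k1': 0.011330704499262323, 'R': array([[-0.01382723, -0.99973934, -0.01816766],
       [-0.99595059,  0.01538447, -0.08857616],
       [ 0.08883257,  0.01686933, -0.99590371]]), 't': array([ -85.26345114,  518.74714984, 1363.93501266])}
{'vfov': 58.316014417611385, 'cx': 319.40330170562623, 'cy': 244.24915399699057, 'k1': -0.01026615139384807, 'T_tool_cam': array([[-5.43958542e-04, -9.68744072e-01, -2.48061741e-01,
         6.71862097e+01],
       [ 9.99999600e-01, -7.03226465e-04,  5.53443446e-04,
         1.01045326e-01],
       [-7.10588638e-04, -2.48061340e-01,  9.68744067e-01,
        -1.89598822e+02],
       [ 0.00000000e+00,  0.00000000e+00,  0.00000000e+00,
         1.00000000e+00]])}
{'t': 0.1, 'qpos': array([-1.15901734e+00,  4.23753084e-01,  1.63059379e+00, -4.92312412e-06,
        1.08862527e+00, -1.89818053e-02]), 'qvel': array([-1.96943684e-04,  5.21762020e-05, -1.59946015e-03, -5.78403307e-04,
        9.62374679e-04, -3.87985639e-04]), 'joint_torque': array([-3.69684903e-04, -5.45616388e+01, -2.74324518e+01,  6.45411713e-02,
        1.87416474e-02, -1.66822588e-05]), 'ee_pos': array([ 260.7928876 , -567.39608405,  194.59431962]), 'orientation': array([-3.06768500e+00, -6.71132725e-01,  4.29378616e-04]), 'ft_force': array([-0.38377323, -0.16141136,  0.01384829]), 'moment': array([-0.01070353,  0.03528744,  0.03505152]), 'grasp_force': 0.0, 'width': 87.93334974374241}
```

View pics/top0.png

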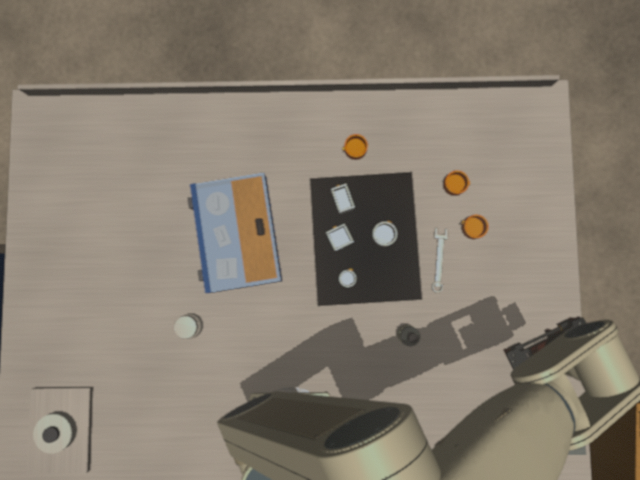

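View pics/scene0.png

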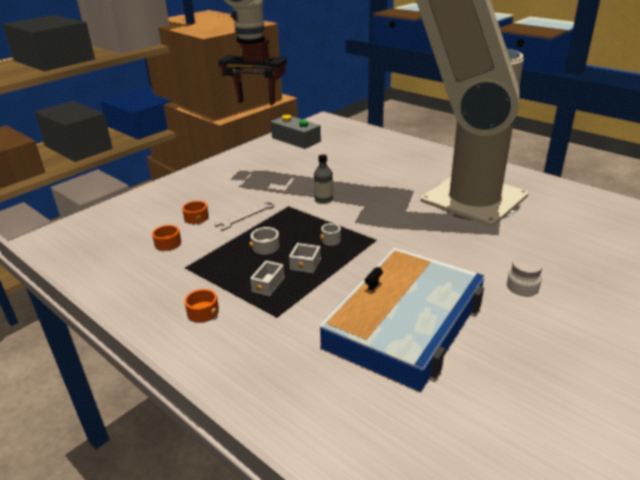

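The top view shows the bin at px (235,232), with its hinge on the image left (world +y) and its handle at (260,227). Four housings stand on the mat: an oblong (343,198), a square (340,237), a round (385,234) and a small round (348,278). The scene view shows the handle at (374,278).

```bash
cat > h.py <<'E'
import numpy as np, cv2
from scipy.spatial.transform import Rotation as Ro
from workcell import ctrl
def cam(name,obs=None):
    p=ctrl.camera_params(name); f=240/np.tan(np.radians(p["vfov"])/2)
    if name=="wrist":
        o=obs or ctrl.get_obs(); T=np.eye(4); T[:3,:3]=Ro.from_rotvec(o["orientation"]).as_matrix(); T[:3,3]=o["ee_pos"]
        M=np.linalg.inv(T@p["T_tool_cam"]); R,t=M[:3,:3],M[:3,3]
    else: R,t=p["R"],p["t"]
    return dict(f=f,cx=p["cx"],cy=p["cy"],k=p["k1"],R=R,t=t)
def ray(c,uv):
    K=np.array([[c["f"],0,c["cx"]],[0,c["f"],c["cy"]],[0,0,1]])
    uv=np.array(uv,float).reshape(-1,1,2)
    s=cv2.undistortPoints(uv,K,np.array([c["k"],0,0,0,0.]))[:,0]
    d=np.c_[s,np.ones(len(s))]@c["R"]; return -c["R"].T@c["t"],d
def plane(c,uv,z):
    o,d=ray(c,uv); return (o+d*((z-o[2])/d[:,2])[:,None])[:,:2]
def tri(views):  # [(cam,uv),...] -> point, residual
    A=np.zeros((3,3));b=np.zeros(3);L=[]
    for c,uv in views:
        o,d=ray(c,uv); d=d[0]/np.linalg.norm(d[0]); P=np.eye(3)-np.outer(d,d); A+=P;b+=P@o;L.append((P,o))
    x=np.linalg.solve(A,b); return x,max(np.linalg.norm(P@(x-o)) for P,o in L)
def proj(c,X):
    s=(c["R"]@np.asarray(X,float)+c["t"]); s=s[:2]/s[2]; s=s*(1+c["k"]*(s@s)); return s*c["f"]+[c["cx"],c["cy"]]
def shot(name,file):
    o=ctrl.get_obs(); im=ctrl.get_image(name)[:,:,::-1].copy(); cv2.imwrite(file,im); return im,cam(name,o)
E
python3 - <<'E'
from h import *
np.set_printoptions(precision=1,suppress=True)
t=cam("top");s=cam("scene")
im=cv2.imread("pics/top0.png"); hsv=cv2.cvtColor(im,cv2.COLOR_BGR2HSV)
# handle: dark blob
def blob(m,x0,y0,x1,y1):
    q=np.zeros_like(m);q[y0:y1,x0:x1]=m[y0:y1,x0:x1]
    cs=cv2.findContours(q,cv2.RETR_EXTERNAL,cv2.CHAIN_APPROX_NONE)[0]; c=max(cs,key=cv2.contourArea); return c
d=((hsv[...,2]<60)*255).astype(np.uint8)
hc=cv2.minAreaRect(blob(d,245,210,275,245)); print("handle top",hc)
ims=cv2.imread("pics/scene0.png");hs=cv2.cvtColor(ims,cv2.COLOR_BGR2HSV)
hcs=cv2.minAreaRect(blob(((hs[...,2]<60)*255).astype(np.uint8),355,262,390,295)); print("handle scene",hcs)
print("handle",tri([(t,hc[0]),(s,hcs[0])]),plane(t,hc[0],83))
# bin outline: top rim
c=cv2.minAreaRect(blob(((hsv[...,1]>60)*255).astype(np.uint8),188,165,290,300)); print("bin px",c,"\n",plane(t,cv2.boxPoints(c),50), plane(t,c[0],53))
mb=cv2.minAreaRect(blob(d,300,165,430,312)); print("mat",plane(t,cv2.boxPoints(mb),3))
for n,b in dict(obl=(328,180,362,218),sq=(322,220,358,255),rl=(368,217,402,250),rs=(336,264,360,292)).items():
    k=blob(((hsv[...,2]>90)*255).astype(np.uint8),*b); r=cv2.minAreaRect(k); print(n,plane(t,r[0],39),np.array(r[1])*2.63,r[2])
for n,p in dict(grease=(187,326),oil=(408,335),sp1=(441,233),sp2=(437,288)).items(): print(n,plane(t,p,dict(grease=60,oil=130).get(n,5)))
E
```

```text
handle top ((259.7500305175781, 220.25003051757812), (1.4142134189605713, 0.7071067094802856), 45.0)
handle scene ((374.25, 278.75), (12.727924346923828, 21.920312881469727), 45.0)
handle (array([568.2,  76.4,  84.3]), np.float64(4.5412819629078465)) [[571.1  73. ]]
bin px ((253.33233642578125, 228.91038513183594), (102.56257629394531, 31.09569549560547), 81.25383758544922) 
 [[686.2 158.5]
 [697.9  74.2]
 [420.5  33. ]
 [409.  115.8]] [[551.8  94.8]]
mat [[ 696.3  -60.1]
 [ 710.4 -344.2]
 [ 359.2 -356.9]
 [ 344.4  -79.1]]
obl [[ 636.2 -147.7]] [71.3 46.4] 70.34617614746094
sq [[ 529.7 -137.2]] [60.  56.5] 63.43495178222656
rl [[ 536.5 -260.7]] [63.1 65.8] 90.0
rs [[ 415.9 -156.6]] [47. 47.] 63.43495178222656
grease [[294.7 270.2]]
oil [[ 270.8 -303.1]]
sp1 [[ 537.6 -421. ]]
sp2 [[ 385.5 -404.8]]
```

The measured sizes match the large oblong, large square, large round and small round. The handle height of 84 mm agrees with the text. I'm moving up and across to a view over the bin.

```bash
python3 -m pendant '{"grip":[1,1,1,1,1,1,1,1,1,1,1,1],"linear":[[0,0,-35],[0,0,-35],[0,0,-35],[27.5,-24,0],[27.5,-24,0],[27.5,-24,0],[27.5,-24,0],[27.5,-24,0],[27.5,-24,0],[27.5,-24,0],[27.5,-24,0],[27.5,-24,0]],"angular":[[0,0,0],[0,0,0],[0,0,0],[0,0,0],[0,0,0],[0,0,0],[0,0,0],[0,0,0],[0,0,0],[0,0,0],[0,0,0],[0,0,0]]}'
python3 -m pendant '{"grip":[1,1,1,1,1,1,1,1,1,1,1],"linear":[[27.5,-24,0],[27.5,-24,0],[27.5,-24,0],[27.5,-24,0],[27.5,-24,0],[27.5,-24,0],[27.5,-24,0],[27.5,-24,0],[27.5,-24,0],[27.5,-24,0],[27.5,-24,0]],"angular":[[0,0,0],[0,0,0],[0,0,0],[0,0,0],[0,0,0],[0,0,0],[0,0,0],[0,0,0],[0,0,0],[0,0,0],[0,0,0]]}'
python3 -m pendant '{"grip":[1,1,1,1,1,1,1,1,1,1,1,1],"linear":[[0,0,0],[0,0,0],[0,0,0],[0,0,0],[0,0,0],[0,0,0],[0,0,0],[0,0,0],[0,0,0],[0,0,0],[0,0,0],[0,0,0]],"angular":[[0,0,-0.117],[0,0,-0.117],[0,0,-0.117],[0,0,-0.117],[0,0,-0.117],[0,0,-0.117],[0,0,-0.117],[0,0,-0.117],[0,0,-0.117],[0,0,-0.117],[0,0,-0.117],[0,0,0]]}'
python3 - <<'E'
from h import *
shot("wrist","pics/w1.png")
E
```

```text
t: 1.1
ee_pos: [395.8, -266.4, 300.1]
orientation: [-3.069, -0.671, 0.0]
ft_force: [1.1, -1.4, -0.6]
width: 87.6
grasp_force: 0.0
t: 2.02
ee_pos: [560.4, 99.8, 300.0]
orientation: [3.069, 0.672, -0.001]
ft_force: [1.0, -1.0, -0.1]
width: 87.4
grasp_force: 0.0
t: 3.02
ee_pos: [560.0, 97.9, 299.9]
orientation: [-2.047, -2.382, 0.001]
ft_force: [-0.0, 0.1, 0.7]
width: 87.5
grasp_force: 0.0
```

View pics/w1.png

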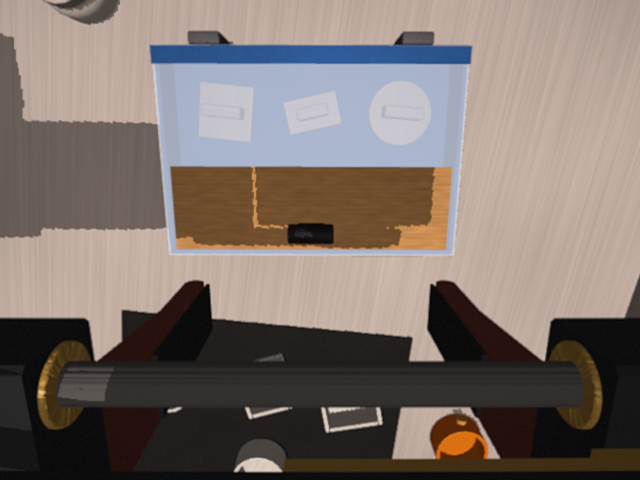

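The wrist view shows the handle at px (311,234). The lid's free edge runs from (170,254) to (453,254), parallel to the image rows, and three ribbed covers show through the clear part.

Run:
```python
from h import *
np.set_printoptions(precision=1,suppress=True)
w=cam("wrist");o=ctrl.get_obs()
im=cv2.imread("pics/w1.png");m=((im.max(2)<40)*255).astype(np.uint8);q=np.zeros_like(m);q[215:252,275:345]=m[215:252,275:345]
r=cv2.minAreaRect(max(cv2.findContours(q,0,1)[0],key=cv2.contourArea));print(r)
print("handle z83",plane(w,r[0],83),"tri w/scene",tri([(w,r[0]),(cam("scene"),(374.3,278.7))]),tri([(w,r[0]),(cam("top"),(260,227))]))
e=plane(w,[(170,254),(453,254)],53);print("edge",e,np.linalg.norm(e[1]-e[0]),np.degrees(np.arctan2(*(e[0]-e[1])[::-1])))
b=plane(w,[(151,45),(470,45)],50);print("back",b,np.linalg.norm(b[1]-b[0]),np.degrees(np.arctan2(*(b[0]-b[1])[::-1])))
print(np.linalg.norm((e[0]+e[1]-b[0]-b[1])/2))
R=Ro.from_rotvec(o["orientation"]).as_matrix();print(R[:,0],R[:,1])
print("yaw",np.degrees(np.arctan2(R[1,0],R[0,0])))
```

```text
((310.0, 233.0), (18.0, 44.0), 90.0)
handle z83 [[554.5  70.9]] tri w/scene (array([554. ,  70.1,  73.8]), np.float64(1.433512329174767)) (array([553.6,  71.8,  85.6]), np.float64(0.8857999084273324))
edge [[411.8  20.3]
 [707.3  63.2]] 298.5899078404054 -171.73271243353452
back [[380.8 222.3]
 [679.3 265.7]] 301.6790881842727 -171.74214002236056
204.41664972629465
[-0.1  1.   0. ] [ 1.   0.1 -0. ]
yaw 98.29900203671465
```

Handle at (554.3, 71, ~84), bin yaw −171.7° and lid size 299×204 all check against the text. I'm going down on the handle and pinching it.

```bash
python3 -m pendant '{"grip":[1,1,1,1,1,1,1,1,1,1],"linear":[[-13,-4.7,0],[-13,-4.7,0],[0,0,35],[0,0,35],[0,0,35],[0,0,35],[0,0,35],[0,0,35],[0,0,24],[0,0,0]],"angular":[[0,0,0],[0,0,0],[0,0,0],[0,0,0],[0,0,0],[0,0,0],[0,0,0],[0,0,0],[0,0,0],[0,0,0]]}'
python3 -m pendant '{"grip":[-1,-1,-1,-1,-1,-1,-1,-1],"linear":[[0,0,0],[0,0,0],[0,0,0],[0,0,0],[0,0,0],[0,0,0],[0,0,0],[0,0,0]],"angular":[[0,0,0],[0,0,0],[0,0,0],[0,0,0],[0,0,0],[0,0,0],[0,0,0],[0,0,0]]}'
```

```text
t: 3.9
ee_pos: [550.7, 69.1, 61.8]
orientation: [-2.051, -2.371, 0.01]
ft_force: [-1.4, 0.3, 0.3]
width: 87.7
grasp_force: 0.0
t: 4.57
ee_pos: [554.9, 70.9, 66.6]
orientation: [2.052, 2.378, 0.001]
ft_force: [0.3, 1.3, 0.2]
width: 38.0
grasp_force: 0.0
```

Run:
```python
from h import *
o=ctrl.get_obs();print(o["width"],o["grasp_force"])
shot("wrist","pics/w2.png")
```

```text
37.95765606195145 0.0
```

View pics/w2.png

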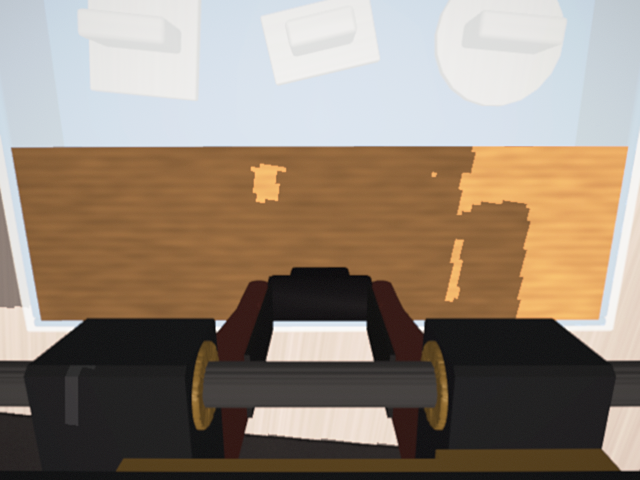

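The handle barrel spans px 270–372 and sits between the fingertips. I'm giving the fingers more time to see whether they have stopped on it.

```bash
python3 -m pendant '{"grip":[-1,-1,-1,-1],"linear":[[0,0,0],[0,0,0],[0,0,0],[0,0,0]],"angular":[[0,0,0],[0,0,0],[0,0,0],[0,0,0]]}'
```

```text
t: 4.95
ee_pos: [554.9, 70.9, 66.3]
orientation: [2.052, 2.378, 0.0]
ft_force: [-0.1, -0.2, 1.5]
width: 7.1
grasp_force: 0.9
```

Run:
```python
from h import *
w=cam("wrist");o=ctrl.get_obs();R=Ro.from_rotvec(o["orientation"]).as_matrix()
print(o["ee_pos"],o["width"],o["grasp_force"])
for z in(0,-19):print(proj(w,o["ee_pos"]+R@[0,0,z]))
for z in(73,83,93):print(z,plane(w,[(320,298)],z))
shot("wrist","pics/w3.png")
```

```text
[554.94191776  70.8591498   66.33893161] 7.115283084436148 0.9389327256940305
[319.97502512 282.94483779]
[320.07056527 298.04142241]
73 [[555.6479695   66.05594988]]
83 [[555.04669003  69.9600904 ]]
93 [[554.44541056  73.86423092]]
```

View pics/w3.png

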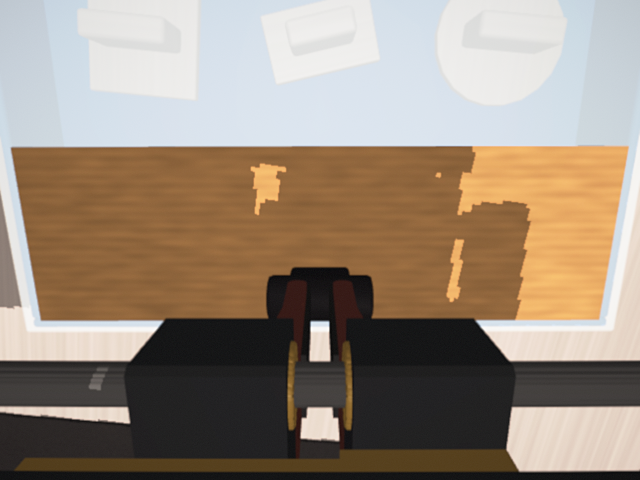

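The fingers closed to 7 mm without stopping on the barrel, and in the picture they lie over it at px (303–333, 281–320). They may be passing above it, so I'm probing downward gently.

```bash
python3 -m pendant '{"grip":[-1,-1,-1,-1,-1],"linear":[[0,0,0],[0,0,2],[0,0,2],[0,0,2],[0,0,0]],"angular":[[0,0,0],[0,0,0],[0,0,0],[0,0,0],[0,0,0]]}'
python3 - <<'E'
from h import *
im,w=shot("wrist","pics/w4.png")
im1=cv2.imread("pics/w1.png");im2=cv2.imread("pics/w2.png")
cv2.imwrite("pics/c4.png",np.hstack([cv2.resize(x[240:340,240:400],None,fx=2.4,fy=3) for x in (im2,im)]))
E
```

```text
t: 5.42
ee_pos: [555.4, 70.9, 64.8]
orientation: [2.052, 2.378, 0.001]
ft_force: [-15.1, -1.8, 49.9]
width: 0.2
grasp_force: 24.8
```

View pics/c4.png

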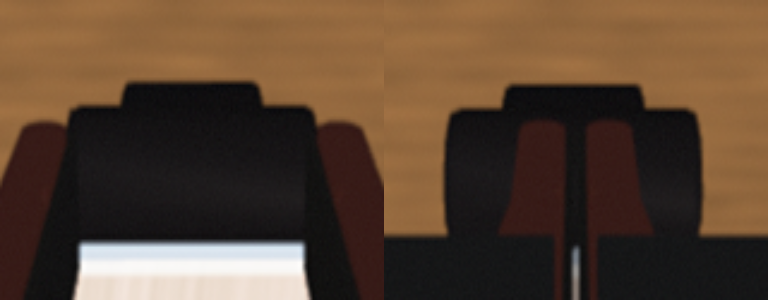

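A 2 mm descent gives 50 N: the shut tips stand on the barrel, so they end higher than the nominal TCP suggests. I'm backing off, opening, and going lower while watching the force.

```bash
python3 -m pendant '{"grip":[-1,-1,1,1,1,1,1,1,1,1,1,1],"linear":[[0,0,-6],[0,0,-4],[0,0,0],[0,0,0],[0,0,0],[0,0,0],[0,0,0],[0,0,0],[0,0,0],[0,0,0],[0,0,0],[0,0,0]],"angular":[[0,0,0],[0,0,0],[0,0,0],[0,0,0],[0,0,0],[0,0,0],[0,0,0],[0,0,0],[0,0,0],[0,0,0],[0,0,0],[0,0,0]]}'
python3 - <<'E'
from h import *
o=ctrl.get_obs();w=cam("wrist",o);R=Ro.from_rotvec(o["orientation"]).as_matrix()
im,_=shot("wrist","pics/w5.png")
for x in(-10,10):
  for z in (0,-10,-19,-26): print(x,z,proj(w,o["ee_pos"]+R@[x,44,z]).round(),proj(w,o["ee_pos"]+R@[x,57.5,z]).round())
E
```

```text
t: 6.47
ee_pos: [554.8, 70.9, 70.3]
orientation: [-2.052, -2.379, 0.0]
ft_force: [-0.3, -0.2, 0.4]
width: 64.1
grasp_force: 0.0
-10 0 [413. 303.] [442. 303.]
-10 -10 [418. 311.] [448. 311.]
-10 -19 [423. 320.] [454. 320.]
-10 -26 [426. 327.] [459. 327.]
10 0 [416. 262.] [445. 262.]
10 -10 [420. 269.] [451. 269.]
10 -19 [425. 275.] [458. 275.]
10 -26 [430. 281.] [463. 281.]
```

View pics/w5.png

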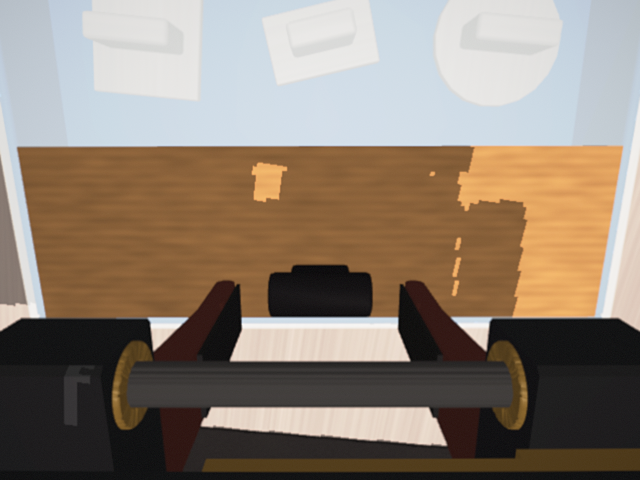

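The fully open tips show at px (430–460, 283). That matches tips ending 26 mm behind the stated TCP and agrees with the touch, so I'm using that offset: the tip is at TCP z + 26.

```bash
python3 -m pendant '{"grip":[1,1,1,1,1,1],"linear":[[0,0,8],[0,0,8],[0,0,5],[0,0,5],[0,0,4],[0,0,0]],"angular":[[0,0,0],[0,0,0],[0,0,0],[0,0,0],[0,0,0],[0,0,0]]}'
python3 -m pendant '{"grip":[-1,-1,-1,-1,-1,-1,-1,-1,-1,-1],"linear":[[0,0,0],[0,0,0],[0,0,0],[0,0,0],[0,0,0],[0,0,0],[0,0,0],[0,0,0],[0,0,0],[0,0,0]],"angular":[[0,0,0],[0,0,0],[0,0,0],[0,0,0],[0,0,0],[0,0,0],[0,0,0],[0,0,0],[0,0,0],[0,0,0]]}'
```

```text
t: 7.02
ee_pos: [554.1, 70.8, 39.1]
orientation: [-2.052, -2.378, 0.002]
ft_force: [0.0, 0.0, -0.8]
width: 88.0
grasp_force: 0.0
t: 7.85
ee_pos: [555.0, 70.9, 40.4]
orientation: [2.052, 2.378, 0.0]
ft_force: [0.7, 0.7, 1.5]
width: 43.4
grasp_force: 30.0
```

Gripped at 43.4 mm with 30 N. I'm working out the arc steps.

```bash
python3 -c "
import numpy as np
t=np.r_[0:1.83:0.13];P=np.c_[-175*np.cos(t)+33*np.sin(t),-(175*np.sin(t)+33*np.cos(t))]
print(np.diff(P,axis=0).round(1).tolist(),t[-1])"
```

```text
[[5.8, -22.4], [8.6, -21.5], [11.3, -20.2], [13.8, -18.5], [16.1, -16.6], [18.1, -14.4], [19.8, -11.9], [21.2, -9.2], [22.2, -6.4], [22.9, -3.4], [23.1, -0.4], [23.0, 2.6], [22.5, 5.5], [21.6, 8.4]] 1.82
```

```bash
python3 -m pendant '{"grip":[-1,-1,-1,-1,-1,-1,-1,-1,-1,-1],"linear":[[2.9,0,-11.2],[2.9,0,-11.2],[4.3,0,-10.7],[4.3,0,-10.7],[5.6,0,-10.1],[5.6,0,-10.1],[6.9,0,-9.2],[6.9,0,-9.2],[8,0,-8.3],[8,0,-8.3]],"angular":[[0,0,0],[0,0,0],[0,0,0],[0,0,0],[0,0,0],[0,0,0],[0,0,0],[0,0,0],[0,0,0],[0,0,0]]}'
```

```text
t: 8.68
ee_pos: [546.6, 126.5, 140.1]
orientation: [2.052, 2.378, 0.0]
ft_force: [3.8, 3.5, -8.0]
width: 44.0
grasp_force: 30.0
```

```bash
python3 -m pendant '{"grip":[-1,-1,-1,-1,-1,-1,-1,-1,-1,-1],"linear":[[9,0,-7.2],[9,0,-7.2],[9.9,0,-6],[9.9,0,-6],[10.6,0,-4.6],[10.6,0,-4.6],[11.1,0,-3.2],[11.1,0,-3.2],[11.4,0,-1.7],[11.4,0,-1.7]],"angular":[[0,0,0],[0,0,0],[0,0,0],[0,0,0],[0,0,0],[0,0,0],[0,0,0],[0,0,0],[0,0,0],[0,0,0]]}'
```

```text
t: 9.52
ee_pos: [531.2, 229.6, 185.3]
orientation: [2.052, 2.379, -0.0]
ft_force: [2.1, -2.9, -0.7]
width: 43.7
grasp_force: 30.0
```

```bash
python3 -m pendant '{"grip":[-1,-1,-1,-1,-1,-1,-1,-1,-1],"linear":[[11.5,0,-0.2],[11.5,0,-0.2],[11.5,0,1.3],[11.5,0,1.3],[11.2,0,2.8],[11.2,0,2.8],[10.8,0,4.2],[10.8,0,4.2],[0,0,0]],"angular":[[0,0,0],[0,0,0],[0,0,0],[0,0,0],[0,0,0],[0,0,0],[0,0,0],[0,0,0],[0,0,0]]}'
python3 - <<'E'
from h import *
shot("scene","pics/s1.png")
E
```

```text
t: 10.27
ee_pos: [517.5, 321.3, 168.9]
orientation: [-2.05, -2.378, -0.003]
ft_force: [-1.5, 2.9, 8.2]
width: 43.2
grasp_force: 30.0
```

View pics/s1.png

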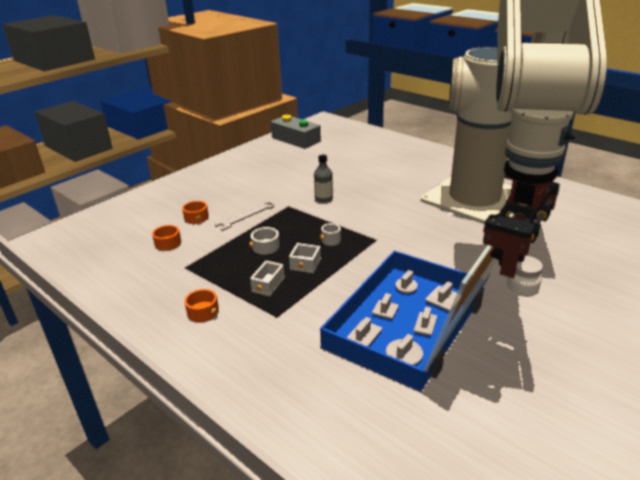

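The scene view shows the lid back near its stop (edge at about px (470,290)) and six covers rib up in the bin at px (362–445, 280–350). The housings have not moved. I'm releasing and going up to look at the covers.

```bash
python3 -m pendant '{"grip":[1,1,1,1,1,1,1,1,1],"linear":[[0,0,0],[0,0,0],[0,0,0],[0,0,0],[0,0,0],[0,0,0],[0,0,-35],[0,0,-35],[0,0,-35]],"angular":[[0,0,0],[0,0,0],[0,0,0],[0,0,0],[0,0,0],[0,0,0],[0,0,0],[0,0,0],[0,0,0]]}'
python3 -m pendant '{"grip":[1,1,1,1,1,1,1,1,1],"linear":[[-30,1,0],[-30,1,0],[-30,1,0],[-30,1,0],[-30,1,0],[-30,1,0],[-34,1,0],[0,0,0],[0,0,0]],"angular":[[0,0,0],[0,0,0],[0,0,0],[0,0,0],[0,0,0],[0,0,0],[0,0,0],[0,0,0],[0,0,0]]}'
python3 - <<'E'
from h import *
import json
im,w=shot("wrist","pics/w6.png"); 
print(json.dumps({k:(v.tolist() if hasattr(v,"tolist") else v) for k,v in w.items()}),file=open("w6.json","w"))
E
```

```text
t: 11.07
ee_pos: [517.8, 317.1, 274.1]
orientation: [-2.052, -2.378, 0.003]
ft_force: [-0.3, -0.0, -0.2]
width: 87.6
grasp_force: 0.0
t: 11.82
ee_pos: [556.7, 105.4, 273.5]
orientation: [-2.056, -2.375, -0.0]
ft_force: [0.6, 0.6, -0.3]
width: 88.2
grasp_force: 0.0
```

View pics/w6.png

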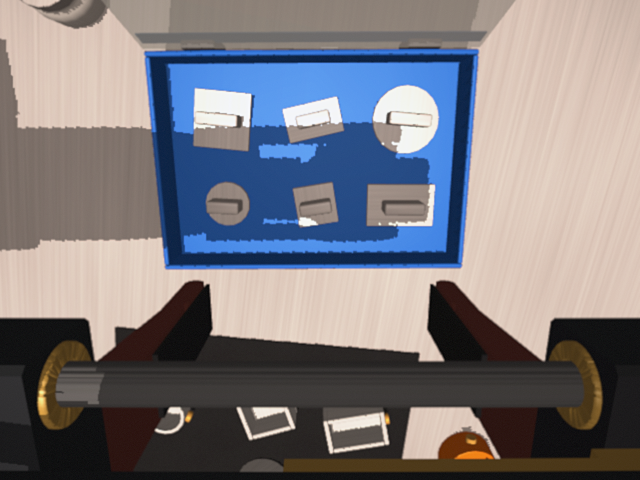

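The open bin shows square_l (223,119), oblong_s (312,118) and round_l (406,119) in the back row, with round_s (227,204), square_s (315,205) and oblong_l (401,205) in front. I'm shifting to a second viewpoint to measure positions and heights.

```bash
python3 -m pendant '{"grip":[1,1,1,1],"linear":[[20,0,20],[20,0,20],[0,0,20],[0,0,0]],"angular":[[0,0,0],[0,0,0],[0,0,0],[0,0,0]]}'
cat >> h.py <<'E'
def covers(im,c):
    """steel covers on the blue floor -> list of (centroid px, rect, world rect size/angle/centre at plate top 17)"""
    hsv=cv2.cvtColor(im,cv2.COLOR_BGR2HSV); P=[(-132,-86),(132,-86),(132,86),(-132,86)]
    bx=np.array([-.1437,.9896]);by=np.array([-.9896,-.1437]);C=np.array([544.3,142.8])
    poly=np.array([proj(c,[*(C+y*by+x*bx),10]) for y,x in P]).astype(int)
    roi=np.zeros(im.shape[:2],np.uint8);cv2.fillPoly(roi,[poly],255)
    m=cv2.morphologyEx(((hsv[...,1]<110)&(hsv[...,2]>50)).astype(np.uint8)*roi,cv2.MORPH_OPEN,np.ones((5,5)))
    out=[]
    for k in cv2.findContours(m,cv2.RETR_EXTERNAL,cv2.CHAIN_APPROX_NONE)[0]:
        if cv2.contourArea(k)<500: continue
        w=plane(c,k[:,0],17).astype(np.float32); r=cv2.minAreaRect(w); M=cv2.moments(k)
        fill=cv2.contourArea(cv2.convexHull(w))/(r[1][0]*r[1][1])
        out.append(((M["m10"]/M["m00"],M["m01"]/M["m00"]),r,fill,k))
    return sorted(out,key=lambda a:(a[0][1]>np.mean([b[0][1] for b in [a]]),a[1][0][0]))
E
python3 - <<'E'
from h import *
import json
np.set_printoptions(precision=1,suppress=True)
a=json.load(open("w6.json"));a={k:(np.array(v) if isinstance(v,list) else v) for k,v in a.items()}
A=covers(cv2.imread("pics/w6.png"),a); im,b=shot("wrist","pics/w7.png"); B=covers(im,b)
for r in A:
    s=min(B,key=lambda q:np.hypot(*(np.array(q[1][0])-r[1][0])))
    X,e=tri([(a,r[0]),(b,s[0])])
    for q in (r,s): print(np.array(q[0]),np.array(q[1][0]),np.array(q[1][1]),"ang %.1f fill %.2f"%(q[1][2],q[2]))
    print("   tri",X,"%.1f"%e)
E
```

```text
t: 12.2
ee_pos: [547.7, 148.0, 209.8]
orientation: [-2.046, -2.378, 0.008]
ft_force: [-1.3, -0.4, -0.2]
width: 87.7
grasp_force: 0.0
[221.7 119.1] [448.5 171.5] [57.4 56.8] ang 2.7 fill 0.98
[213.5 167.1] [448.6 171.7] [57.  56.7] ang 2.7 fill 0.99
   tri [448.1 172.2  15.3] 0.0
[227.4 203.3] [461.9  88.1] [45.2 45.7] ang 5.9 fill 0.81
[219.6 259.5] [461.4  88.4] [45.9 46. ] ang 6.0 fill 0.81
   tri [461.5  88.4  16. ] 0.1
[312.9 119.3] [538.7 184.7] [57.  34.9] ang 21.0 fill 0.98
[316.9 168.1] [538.5 184.8] [56.7 35. ] ang 20.9 fill 0.99
   tri [538.6 184.9  15.4] 0.0
[315.3 204.2] [553.  100.2] [43.  43.5] ang 17.1 fill 0.97
[318.7 261.2] [552.9 100.5] [42.8 43.7] ang 17.4 fill 0.99
   tri [553.  100.4  15.1] 0.1
[405.2 118.9] [629.7 197.8] [66.2 65.3] ang 8.3 fill 0.79
[421.7 168.2] [629.6 197.8] [66.2 65.1] ang 8.6 fill 0.80
   tri [630.2 198.6  14.2] 0.0
[399.8 204.9] [640.7 112.2] [71.2 44.4] ang 8.2 fill 0.99
[413.7 261.6] [640.7 112.7] [71.1 45.5] ang 8.6 fill 0.97
   tri [642.6 111.2   7. ] 0.1
```

All six covers match their stated sizes, and the plate tops triangulate to about 15–17 mm. The one off reading is oblong_l at 7 mm, where shadow bites its outline. Next, the rib directions of the round covers.

Run:
```python
from h import *
im=cv2.imread("pics/w7.png");c=cam("wrist");g=cv2.cvtColor(im,cv2.COLOR_BGR2GRAY)
L=cv2.createLineSegmentDetector().detect(g)[0][:,0]
for n,X in dict(round_l=(629.7,197.8),round_s=(461.6,88.3),square_l=(448.5,171.6),oblong_l=(640.7,112.4)).items():
    u=proj(c,[*X,30])
    for l in L:
        if np.hypot(*((l[:2]+l[2:])/2-u))<35 and np.hypot(*(l[2:]-l[:2]))>20:
            w=plane(c,[l[:2],l[2:]],43);d=w[1]-w[0];print(n,l.round(),"len %.1f ang %.1f"%(np.hypot(*d),np.degrees(np.arctan2(d[1],d[0]))%180),w.mean(0).round(1))
```

```text
round_l [403. 160. 432. 163.] len 23.9 ang 3.6 [620.8 204.3]
round_l [432. 165. 412. 163.] len 16.6 ang 3.1 [624.9 202.4]
round_l [448. 195. 458. 178.] len 16.7 ang 71.4 [654.3 188.5]
round_l [443. 181. 411. 178.] len 27.3 ang 3.4 [631.5 191.1]
round_l [408. 175. 447. 178.] len 32.3 ang 3.9 [631.5 193.5]
round_s [229. 275. 203. 273.] len 23.1 ang 5.3 [466.3  82.7]
round_s [194. 279. 217. 282.] len 20.3 ang 178.5 [457.6  75.5]
round_s [204. 253. 234. 255.] len 26.1 ang 5.2 [467.3 101.2]
round_s [229. 263. 197. 261.] len 28.2 ang 5.3 [462.6  93.3]
square_l [222. 136. 183. 132.] len 31.5 ang 3.3 [444.5 199.8]
square_l [182. 196. 242. 202.] len 50.4 ang 2.7 [456.8 148.2]
square_l [182. 144. 181. 196.] len 42.1 ang 92.5 [429.7 168.2]
square_l [186. 158. 233. 163.] len 39.0 ang 2.8 [452.1 179.6]
square_l [227. 166. 184. 162.] len 34.9 ang 2.9 [449.2 176.4]
square_l [224. 180. 184. 176.] len 33.3 ang 2.6 [449.1 164.8]
square_l [184. 173. 226. 177.] len 34.2 ang 2.9 [449.4 167.1]
oblong_l [377. 285. 431. 285.] len 47.4 ang 8.5 [630.8  97.1]
oblong_l [417. 257. 437. 257.] len 17.4 ang 7.8 [645.5 125.5]
oblong_l [396. 257. 416. 258.] len 17.4 ang 7.2 [627.4 122.5]
oblong_l [452. 240. 379. 240.] len 62.2 ang 8.2 [632.8 138.9]
oblong_l [442. 265. 399. 266.] len 37.0 ang 9.8 [641.8 117.1]
oblong_l [408. 276. 431. 276.] len 19.7 ang 8.4 [642.6 108. ]
```

Rib directions: round_l 3.6°, round_s 5.3°, square_l 2.8°, oblong_l 8.4°. I'm adding a helper for tool-frame deltas and starting with oblong_l.

```bash
cat >> h.py <<'E'
def delta(x,y,z,ang=None):
    o=ctrl.get_obs();R=Ro.from_rotvec(o["orientation"]).as_matrix();ya=np.degrees(np.arctan2(R[1,1],R[0,1]))
    print("pose",o["ee_pos"].round(1),"yang %.1f"%ya,"tilt",(R[:2,2]).round(3))
    print("tool delta",(R.T@(np.array([x,y,z])-o["ee_pos"])).round(1), "" if ang is None else "then az %.3f"%-np.radians((ang-ya+90)%180-90))
E
python3 -c "
from h import *
delta(640.9,112.4,-3,8.4)"
```

```text
pose [548.9 147.6 211.7] yang 8.6 tilt [-0.004 -0.001]
tool delta [-48.5  86.7 214.4] then az 0.003
```

```bash
python3 -m pendant '{"grip":[0.45,0.45,0.45,0.45,0.45,0.45,0.45,0.45],"linear":[[-16,29,0],[-16,29,0],[-16,29,0],[0,0,35],[0,0,35],[0,0,35],[0,0,0],[0,0,0]],"angular":[[0,0,0],[0,0,0],[0,0,0],[0,0,0],[0,0,0],[0,0,0],[0,0,0],[0,0,0]]}'
python3 - <<'E'
from h import *
delta(640.9,112.4,-3,8.4)
im,c=shot("wrist","pics/w8.png")
for X in [(20,0),(-20,0),(0,0)]:
    a=np.radians(8.4);print(proj(c,[640.9+X[0]*np.cos(a),112.4+X[0]*np.sin(a),43]).round())
E
```

```text
t: 12.92
ee_pos: [643.2, 111.8, 108.3]
orientation: [-2.051, -2.377, 0.003]
ft_force: [-0.0, 0.0, 0.6]
width: 63.7
grasp_force: 0.0
pose [643.2 111.8 108.3] yang 8.4 tilt [-0.003 -0.   ]
tool delta [  0.9  -1.9 111.3] then az 0.001
[349. 246.]
[284. 246.]
[316. 246.]
```

View pics/w8.png

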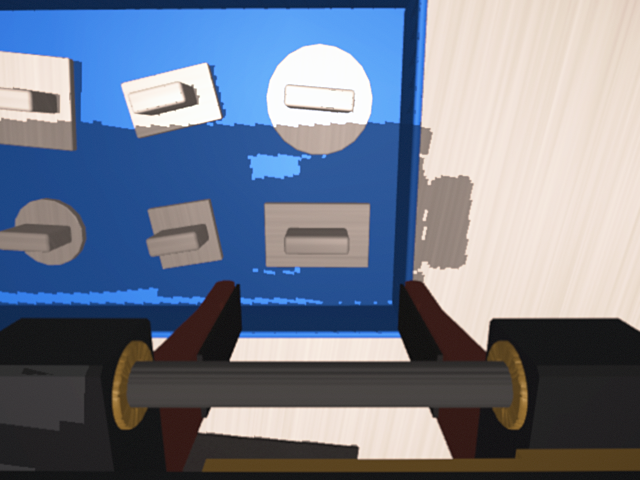

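The oblong_l rib shows at px (285–349, 229–252), where predicted. Descending and gripping.

```bash
python3 -m pendant '{"grip":[0.45,0.45,0.45,0.45,0.45,0.45],"linear":[[1,-1.9,30],[0,0,30],[0,0,30],[0,0,14],[0,0,7],[0,0,0]],"angular":[[0,0,0],[0,0,0],[0,0,0],[0,0,0],[0,0,0],[0,0,0]]}'
python3 -m pendant '{"grip":[-1,-1,-1,-1,-1,-1,-1],"linear":[[0,0,0],[0,0,0],[0,0,0],[0,0,0],[0,0,0],[0,0,0],[0,0,0]],"angular":[[0,0,0],[0,0,0],[0,0,0],[0,0,0],[0,0,0],[0,0,0],[0,0,0]]}'
python3 -m pendant '{"grip":[-1,-1,-1,-1,-1,-1,-1,-1],"linear":[[0,0,-10],[0,0,-30],[0,0,-30],[0,0,-30],[0,0,-30],[0,0,-30],[0,0,-30],[0,0,0]],"angular":[[0,0,0],[0,0,0],[0,0,0],[0,0,0],[0,0,0],[0,0,0],[0,0,0],[0,0,0]]}'
```

```text
t: 13.47
ee_pos: [642.5, 112.7, -1.8]
orientation: [2.052, 2.378, 0.001]
ft_force: [1.6, 0.1, -0.8]
width: 63.7
grasp_force: 0.0
t: 14.05
ee_pos: [642.5, 112.6, -1.2]
orientation: [2.052, 2.378, 0.002]
ft_force: [-1.9, 0.1, 7.2]
width: 39.4
grasp_force: 30.0
t: 14.72
ee_pos: [645.4, 113.0, 194.9]
orientation: [2.048, 2.373, 0.013]
ft_force: [1.4, -0.5, -0.7]
width: 39.6
grasp_force: 30.0
```

Cover held at 39.6 mm and 30 N. I'm moving over to the mat to measure the housings.

```bash
python3 -m pendant '{"grip":[-1,-1,-1,-1,-1,-1,-1,-1,-1,-1,-1,-1],"linear":[[-30,-12,0],[-30,-12,0],[-30,-12,0],[-30,-12,0],[-30,-12,0],[-30,-12,0],[-30,-12,0],[-30,-12,0],[-30,-12,0],[-30,-12,0],[-27,-12,0],[0,0,0]],"angular":[[0,0,0],[0,0,0],[0,0,0],[0,0,0],[0,0,0],[0,0,0],[0,0,0],[0,0,0],[0,0,0],[0,0,0],[0,0,0],[0,0,0]]}'
python3 -m pendant '{"grip":[-1,-1],"linear":[[0,0,0],[0,0,0]],"angular":[[0,0,0],[0,0,0]]}'
cat >> h.py <<'E'
def housings(im,c):
    hsv=cv2.cvtColor(im,cv2.COLOR_BGR2HSV); 
    m=((hsv[...,2]>85)&(hsv[...,1]<90)).astype(np.uint8)*255
    mat=np.array([proj(c,[*p,3]) for p in [(692,-66),(704,-338),(364,-350),(350,-85)]]).astype(int)
    roi=np.zeros_like(m);cv2.fillPoly(roi,[mat],255);m&=roi
    m=cv2.morphologyEx(m,cv2.MORPH_CLOSE,np.ones((3,3)));out=[]
    for k in cv2.findContours(m,cv2.RETR_EXTERNAL,cv2.CHAIN_APPROX_NONE)[0]:
        if cv2.contourArea(k)<300: continue
        h=cv2.convexHull(k);w=plane(c,h[:,0],39).astype(np.float32);r=cv2.minAreaRect(w);M=cv2.moments(h)
        out.append(((M["m10"]/M["m00"],M["m01"]/M["m00"]),r,cv2.contourArea(cv2.convexHull(w))/(r[1][0]*r[1][1])))
    return out
E
python3 - <<'E'
from h import *
im,c=shot("wrist","pics/w9.png")
for h in housings(im,c): print(np.round(h[0]),np.round(h[1][0],1),np.round(h[1][1],1),"%.1f fill %.2f"%(h[1][2],h[2]))
E
```

```text
t: 15.72
ee_pos: [557.3, -234.7, 187.1]
orientation: [2.057, 2.375, -0.002]
ft_force: [0.7, -0.4, -1.5]
width: 39.7
grasp_force: 30.0
t: 15.88
ee_pos: [558.7, -230.0, 187.1]
orientation: [-2.052, -2.377, -0.0]
ft_force: [0.6, 0.6, -0.8]
width: 39.8
grasp_force: 30.0
[318. 275.] [ 564.9 -275.1] [140.9 100.2] 2.1 fill 0.83
[433. 135.] [ 634.  -152.3] [75.6 45. ] 18.4 fill 0.98
[151. 105.] [ 420.8 -160.8] [55.1 45.2] 8.2 fill 0.79
[297. 100.] [ 528.8 -141.8] [56.9 57.1] 24.8 fill 0.99
```

View pics/w9.png

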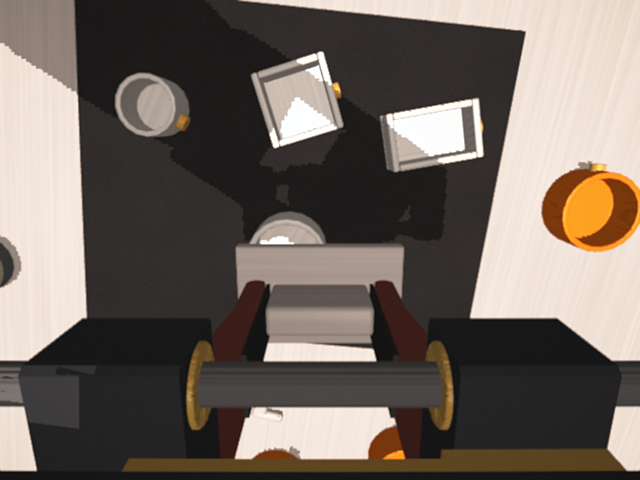

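The wrist view shows round_s (151,105), square_l (297,100) and oblong_l (433,135), with round_l hidden behind the held cover. Side walls bias the outlines, so I'm viewing each housing from straight above, starting with the oblong.

```bash
python3 -m pendant '{"grip":[-1,-1,-1,-1,-1,-1],"linear":[[0.5,29,19],[0.5,29,19],[0.5,28.5,19],[0,0,0],[0,0,0],[0,0,0]],"angular":[[0,0,0],[0,0,0],[0,0,0],[0,0,0],[0,0,0],[0,0,0]]}'
python3 - <<'E'
from h import *
im,c=shot("wrist","pics/w10.png")
for h in housings(im,c): print(np.round(h[0]),np.round(h[1][0],1),np.round(h[1][1],1),"%.1f fill %.2f"%(h[1][2],h[2]))
delta(634.5,-150,140,20)
E
```

```text
t: 16.43
ee_pos: [644.0, -215.0, 130.3]
orientation: [-2.05, -2.379, 0.001]
ft_force: [-0.4, -0.9, -0.2]
width: 39.5
grasp_force: 30.0
[312. 290.] [ 644.7 -256.7] [104.3  73.3] 8.5 fill 0.91
[161. 275.] [ 539.1 -257.1] [74.2 65. ] 8.6 fill 0.80
[322. 138.] [ 636.1 -151.5] [70.7 44.7] 18.3 fill 0.99
[ 18. 107.] [ 446.6 -160.7] [42.1 26.9] 88.2 fill 0.80
[160.  96.] [ 532.7 -141.3] [63.1 58.4] 24.7 fill 0.98
pose [ 644.  -215.6  131.1] yang 8.5 tilt [-0. -0.]
tool delta [66.2  0.2 -8.9] then az -0.201
```

Oblong housing at (636.1, −151.5), angle 18.3°, 70.7×44.7 at rim height 39, as it should be. Turning and hovering over it.

```bash
python3 -m pendant '{"grip":[-1,-1,-1,-1,-1,-1,-1,-1,-1],"linear":[[22,-2.2,0],[22,-2.2,0],[21.3,-2.2,0],[0,0,0],[0,0,0],[0,0,25],[0,0,25],[0,0,25],[0,0,0]],"angular":[[0,0,0],[0,0,0],[0,0,0],[0,0,-0.086],[0,0,-0.086],[0,0,0],[0,0,0],[0,0,0],[0,0,0]]}'
python3 -m pendant '{"grip":[-1,-1],"linear":[[0,0,0],[0,0,0]],"angular":[[0,0,0],[0,0,0]]}'
python3 -c "
from h import *
delta(636.1,-151.5,27,18.3)"
```

```text
t: 17.23
ee_pos: [624.8, -152.0, 52.6]
orientation: [-1.838, -2.541, 0.003]
ft_force: [-1.1, -0.0, -1.7]
width: 39.6
grasp_force: 30.0
t: 17.4
ee_pos: [629.1, -153.0, 57.5]
orientation: [1.84, 2.544, 0.001]
ft_force: [0.4, -0.4, -1.0]
width: 39.7
grasp_force: 30.0
pose [ 629.1 -153.    57.5] yang 18.3 tilt [ 0.002 -0.001]
tool delta [-0.7  7.1 30.5] then az -0.001
```

```bash
python3 -m pendant '{"grip":[-1,-1,-1,-1,-1,-1],"linear":[[-0.7,7.1,0],[0,0,10],[0,0,0],[0,0,6],[0,0,5],[0,0,0]],"angular":[[0,0,0],[0,0,0],[0,0,0],[0,0,0],[0,0,0],[0,0,0]]}'
python3 -c "
from h import *
delta(636.1,-151.5,27,18.3)"
python3 -m pendant '{"grip":[-1,-1,-1,-1],"linear":[[0,0,4],[0,0,4],[0,0,0],[0,0,0]],"angular":[[0,0,0],[0,0,0],[0,0,0],[0,0,0]]}'
```

```text
t: 17.9
ee_pos: [634.3, -150.8, 33.1]
orientation: [-1.839, -2.544, 0.001]
ft_force: [-1.0, 0.6, -0.9]
width: 39.8
grasp_force: 30.0
pose [ 634.3 -150.8   33.1] yang 18.3 tilt [-0.002  0.001]
tool delta [-1.3  1.5  6.1] then az -0.000
t: 18.23
ee_pos: [635.5, -151.2, 26.6]
orientation: [1.84, 2.546, 0.0]
ft_force: [0.1, -0.6, 1.2]
width: 39.7
grasp_force: 30.0
```

The cover reached the seated height with no contact force. Releasing, then moving to a look from above.

```bash
python3 -m pendant '{"grip":[0.4,0.4,0.4,0.4,0.4,0.4,0.4,0.4,0.4,0.4],"linear":[[0,0,0],[0,0,0],[0,0,0],[0,0,0],[0,0,-20],[0,0,-30],[0,0,-30],[-25,0,-25],[-30,0,0],[-10,0,0]],"angular":[[0,0,0],[0,0,0],[0,0,0],[0,0,0],[0,0,0],[0,0,0],[0,0,0],[0,0,0],[0,0,0],[0,0,0]]}'
python3 -m pendant '{"grip":[0.4,0.4],"linear":[[0,0,0],[0,0,0]],"angular":[[0,0,0],[0,0,0]]}'
python3 - <<'E'
from h import *
im,c=shot("wrist","pics/w11.png")
for h in housings(im,c): print(np.round(h[0]),np.round(h[1][0],1),np.round(h[1][1],1),"%.1f fill %.2f"%(h[1][2],h[2]))
delta(629.9,197.9,120,3.6)
E
```

```text
t: 19.07
ee_pos: [658.2, -216.0, 134.3]
orientation: [1.838, 2.54, 0.002]
ft_force: [-0.4, -0.2, -0.2]
width: 61.4
grasp_force: 0.0
t: 19.23
ee_pos: [654.6, -212.5, 130.3]
orientation: [-1.841, -2.543, 0.0]
ft_force: [-1.0, 0.3, -0.1]
width: 61.4
grasp_force: 0.0
[137. 250.] [ 539.2 -259.5] [77.8 66. ] 60.4 fill 0.79
[321. 138.] [ 635.2 -151. ] [72.3 45.7] 18.2 fill 0.99
[167.  68.] [ 532.7 -141.3] [62.8 58.5] 24.9 fill 0.98
[19. 51.] [ 445.8 -158.3] [26.9 42.1] 8.1 fill 0.81
pose [ 654.4 -211.8  130.1] yang 18.3 tilt [-0.003  0.001]
tool delta [396.7 105.1  10.7] then az 0.256
```

View pics/w11.png

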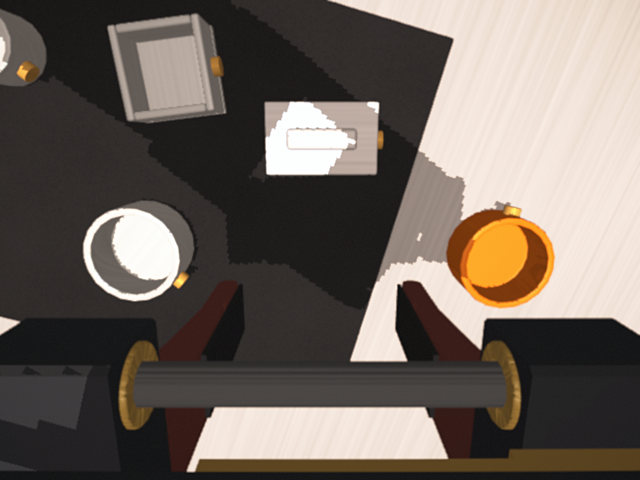

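The oblong cover lies flat on its housing at px (321,138), with its outline matching plate size. Next is round_l.

```bash
python3 -m pendant '{"grip":[0.45,0.45,0.45,0.45,0.45,0.45,0.45,0.45,0.45,0.45,0.45,0.45],"linear":[[33,8.8,0],[33,8.8,0],[33,8.8,0],[33,8.8,0],[33,8.8,0],[33,8.8,0],[33,8.8,0],[33,8.8,0],[33,8.8,0],[33,8.8,0],[33,8.8,0],[33,8.8,0]],"angular":[[0,0,0],[0,0,0],[0,0,0],[0,0,0],[0,0,0],[0,0,0],[0,0,0],[0,0,0],[0,0,0],[0,0,0],[0,0,0],[0,0,0]]}'
python3 -m pendant '{"grip":[0.45,0.45,0.45,0.45,0.45,0.45],"linear":[[0,0,0],[0,0,0],[0,0,0],[0,0,30],[0,0,0],[0,0,0]],"angular":[[0,0,0.085],[0,0,0.085],[0,0,0.086],[0,0,0],[0,0,0],[0,0,0]]}'
python3 -c "
from h import *
delta(629.9,197.9,-2,3.6)"
```

```text
t: 20.28
ee_pos: [629.5, 198.9, 130.4]
orientation: [-1.838, -2.546, 0.003]
ft_force: [1.3, -0.5, 0.5]
width: 63.7
grasp_force: 0.0
t: 20.78
ee_pos: [628.9, 196.6, 99.4]
orientation: [-2.147, -2.29, 0.008]
ft_force: [0.2, -0.1, -0.2]
width: 63.7
grasp_force: 0.0
pose [628.9 196.6  99.4] yang 3.7 tilt [-0.006 -0.001]
tool delta [  1.3   1.6 101.4] then az 0.002
```

```bash
python3 -m pendant '{"grip":[0.45,0.45,0.45,0.45,0.45,0.45,-1,-1,-1,-1,-1,-1],"linear":[[1.2,1.3,30],[0,0,30],[0,0,25],[0,0,10],[0,0,6],[0,0,0],[0,0,0],[0,0,0],[0,0,0],[0,0,0],[0,0,0],[0,0,0]],"angular":[[0,0,0],[0,0,0],[0,0,0],[0,0,0],[0,0,0],[0,0,0],[0,0,0],[0,0,0],[0,0,0],[0,0,0],[0,0,0],[0,0,0]]}'
python3 -c "
from h import *
delta(629.9,197.9,-2,3.6)"
python3 -m pendant '{"grip":[-1,-1,-1,-1,-1,-1,-1],"linear":[[0,0,0],[0,0,-10],[0,0,-30],[0,0,-30],[0,0,-30],[0,0,-30],[0,0,0]],"angular":[[0,0,0],[0,0,0],[0,0,0],[0,0,0],[0,0,0],[0,0,0],[0,0,0]]}'
python3 -c "
from h import *
t=np.array([536.5,-260.7])-67*np.array([-.0628,.998]);delta(*t,130,3.6)"
```

```text
t: 21.78
ee_pos: [633.4, 197.9, 1.7]
orientation: [2.15, 2.29, 0.001]
ft_force: [-2.7, 0.1, 7.0]
width: 39.5
grasp_force: 30.0
pose [633.4 197.9   1.7] yang 3.6 tilt [0.001 0.   ]
tool delta [ 0.3 -3.5  3.7] then az 0.000
t: 22.37
ee_pos: [637.0, 198.8, 137.8]
orientation: [2.147, 2.286, 0.015]
ft_force: [1.1, 0.1, -0.3]
width: 39.5
grasp_force: 30.0
pose [637.  198.8 137.8] yang 3.6 tilt [0.01  0.003]
tool delta [-519.3 -129.3    5.2] then az 0.000
```

```bash
python3 -m pendant '{"grip":[-1,-1,-1,-1,-1,-1,-1,-1,-1,-1,-1,-1],"linear":[[-36,-9,0],[-36,-9,0],[-36,-9,0],[-36,-9,0],[-36,-9,0],[-36,-9,0],[-36,-9,0],[-36,-9,0],[-36,-9,0],[-36,-9,0],[-36,-9,0],[-36,-9,0]],"angular":[[0,0,0],[0,0,0],[0,0,0],[0,0,0],[0,0,0],[0,0,0],[0,0,0],[0,0,0],[0,0,0],[0,0,0],[0,0,0],[0,0,0]]}'
python3 -m pendant '{"grip":[-1,-1,-1,-1,-1,-1],"linear":[[-36,-9,4],[-36,-9,3],[-15,-3,0],[0,0,0],[0,0,0],[0,0,0]],"angular":[[0,0,0],[0,0,0],[0,0,0],[0,0,0],[0,0,0],[0,0,0]]}'
python3 - <<'E'
from h import *
im,c=shot("wrist","pics/w12.png")
for h in housings(im,c): print(np.round(h[0]),np.round(h[1][0],1),np.round(h[1][1],1),"%.1f fill %.2f"%(h[1][2],h[2]))
delta(538,-260,50,3.6)
E
```

```text
t: 23.37
ee_pos: [551.5, -241.9, 130.3]
orientation: [-2.15, -2.29, 0.0]
ft_force: [0.8, -0.9, -0.7]
width: 39.7
grasp_force: 30.0
t: 23.87
ee_pos: [536.9, -327.1, 123.2]
orientation: [-2.149, -2.29, -0.0]
ft_force: [0.1, 0.5, -1.1]
width: 39.7
grasp_force: 30.0
[321. 237.] [ 537.1 -323.2] [81.8 21.3] 2.0 fill 0.71
[325. 141.] [ 536.1 -264.6] [65.7 64.6] 3.6 fill 0.79
[470.   7.] [ 621.6 -184.7] [47.4 11.1] 3.8 fill 0.53
pose [ 537.1 -326.8  123.4] yang 3.7 tilt [-0.     0.001]
tool delta [66.6  5.2 73.4] then az 0.001
```

round_l housing at (536.1, −264.6), diameter about 65.5. Moving over it.

```bash
python3 -m pendant '{"grip":[-1,-1,-1,-1,-1,-1,-1,-1],"linear":[[21,1,0],[21,1,0],[20,0.9,0],[0,0,30],[0,0,30],[0,0,10],[0,0,0],[0,0,0]],"angular":[[0,0,0],[0,0,0],[0,0,0],[0,0,0],[0,0,0],[0,0,0],[0,0,0],[0,0,0]]}'
python3 -m pendant '{"grip":[-1,-1],"linear":[[0,0,0],[0,0,0]],"angular":[[0,0,0],[0,0,0]]}'
python3 -c "
from h import *
delta(536.1,-264.6,30,3.6)"
```

```text
t: 24.58
ee_pos: [536.1, -265.6, 53.6]
orientation: [-2.149, -2.291, 0.0]
ft_force: [0.5, 0.2, -1.4]
width: 39.9
grasp_force: 30.0
t: 24.75
ee_pos: [537.1, -266.9, 55.1]
orientation: [2.149, 2.288, 0.001]
ft_force: [-0.4, 0.1, -0.5]
width: 39.9
grasp_force: 30.0
pose [ 537.1 -266.9   55.1] yang 3.6 tilt [ 0.002 -0.001]
tool delta [ 2.4 -0.9 25.1] then az 0.000
```

```bash
python3 -m pendant '{"grip":[-1,-1,-1,-1,-1],"linear":[[2,-0.8,8],[0,0,6],[0,0,0],[0,0,0],[0,0,0]],"angular":[[0,0,0],[0,0,0],[0,0,0],[0,0,0],[0,0,0]]}'
python3 -c "
from h import *
delta(536.1,-264.6,30,3.6)"
python3 -m pendant '{"grip":[-1,-1,-1,-1,-1],"linear":[[0,0,4],[0,0,3],[0,0,3],[0,0,0],[0,0,0]],"angular":[[0,0,0],[0,0,0],[0,0,0],[0,0,0],[0,0,0]]}'
```

```text
t: 25.17
ee_pos: [534.9, -264.5, 39.4]
orientation: [-2.15, -2.29, 0.0]
ft_force: [-0.0, 0.1, -0.6]
width: 39.7
grasp_force: 30.0
pose [ 534.9 -264.5   39.4] yang 3.6 tilt [-0.  0.]
tool delta [-0.2  1.2  9.4] then az 0.000
t: 25.58
ee_pos: [535.0, -264.5, 29.6]
orientation: [2.15, 2.29, -0.0]
ft_force: [-1.4, 1.3, 2.3]
width: 39.6
grasp_force: 30.0
```

```bash
python3 -m pendant '{"grip":[0.4,0.4,0.4,0.4,0.4,0.4,0.4,0.4,0.4,0.4,0.4,0.4],"linear":[[0,0,0],[0,0,0],[0,0,0],[0,0,0],[0,0,-20],[0,0,-30],[0,0,-30],[-25,0,-20],[-30,0,0],[-10,0,0],[0,0,0],[0,0,0]],"angular":[[0,0,0],[0,0,0],[0,0,0],[0,0,0],[0,0,0],[0,0,0],[0,0,0],[0,0,0],[0,0,0],[0,0,0],[0,0,0],[0,0,0]]}'
python3 - <<'E'
from h import *
im,c=shot("wrist","pics/w13.png")
for h in housings(im,c): print(np.round(h[0]),np.round(h[1][0],1),np.round(h[1][1],1),"%.1f fill %.2f"%(h[1][2],h[2]))
delta(448.6,171.6,120,2.8)
E
```

```text
t: 26.58
ee_pos: [538.2, -328.8, 128.5]
orientation: [-2.15, -2.287, 0.0]
ft_force: [-0.7, 0.4, 0.1]
width: 61.5
grasp_force: 0.0
[321. 137.] [ 535.1 -264.6] [66.9 67.5] 50.3 fill 0.79
[464.   7.] [ 621.  -185.1] [45.3 10.8] 3.7 fill 0.54
pose [ 538.1 -328.1  128.3] yang 3.6 tilt [-0.002  0.002]
tool delta [504.3 -58.1   9.3] then az 0.014
```

Round cover outline is 67 mm, which is right for a plate lying flush. Now square_l.

```bash
python3 -m pendant '{"grip":[0.45,0.45,0.45,0.45,0.45,0.45,0.45,0.45,0.45,0.45,0.45,0.45],"linear":[[36,-4.1,0],[36,-4.1,0],[36,-4.1,0],[36,-4.1,0],[36,-4.1,0],[36,-4.1,0],[36,-4.1,0],[36,-4.1,0],[36,-4.1,0],[36,-4.1,0],[36,-4.1,0],[36,-4.1,0]],"angular":[[0,0,0],[0,0,0],[0,0,0],[0,0,0],[0,0,0],[0,0,0],[0,0,0],[0,0,0],[0,0,0],[0,0,0],[0,0,0],[0,0,0]]}'
python3 -m pendant '{"grip":[0.45,0.45,0.45,0.45,0.45,0.45],"linear":[[36,-4.4,0],[36,-4.4,0],[0,0,15],[0,0,15],[0,0,0],[0,0,0]],"angular":[[0,0,0],[0,0,0.014],[0,0,0],[0,0,0],[0,0,0],[0,0,0]]}'
python3 -c "
from h import *
delta(448.6,171.6,-1,2.8)"
```

```text
t: 27.63
ee_pos: [460.5, 101.1, 128.9]
orientation: [-2.148, -2.29, 0.002]
ft_force: [0.8, -0.3, -0.1]
width: 63.6
grasp_force: 0.0
t: 28.13
ee_pos: [447.5, 170.3, 98.6]
orientation: [-2.164, -2.275, 0.005]
ft_force: [1.2, 0.5, -0.6]
width: 63.4
grasp_force: 0.0
pose [447.5 170.3  98.6] yang 2.9 tilt [-0.003 -0.001]
tool delta [ 1.3  1.4 99.6] then az 0.001
```

```bash
python3 -m pendant '{"grip":[0.45,0.45,0.45,0.45,0.45,0.45,-1,-1,-1,-1,-1,-1],"linear":[[1,0.5,30],[0,0,30],[0,0,23],[0,0,10],[0,0,5],[0,0,0],[0,0,0],[0,0,0],[0,0,0],[0,0,0],[0,0,0],[0,0,0]],"angular":[[0,0,0],[0,0,0],[0,0,0],[0,0,0],[0,0,0],[0,0,0],[0,0,0],[0,0,0],[0,0,0],[0,0,0],[0,0,0],[0,0,0]]}'
python3 -c "
from h import *
delta(448.6,171.6,-1,2.8)"
python3 -m pendant '{"grip":[-1,-1,-1,-1,-1,-1,-1,-1],"linear":[[0,0,0],[0,0,-10],[0,0,-30],[0,0,-30],[0,0,-30],[0,0,-30],[0,0,0],[0,0,0]],"angular":[[0,0,0],[0,0,0],[0,0,0],[0,0,0],[0,0,0],[0,0,0],[0,0,0],[0,0,0]]}'
python3 -c "
from h import *
t=np.array([530,-141.5])-67*np.array([-.0488,.9988]);delta(*t,130,2.8)"
```

```text
t: 29.13
ee_pos: [450.3, 171.2, 2.3]
orientation: [2.166, 2.275, 0.001]
ft_force: [-2.0, -0.9, 7.4]
width: 39.7
grasp_force: 30.0
pose [450.3 171.2   2.3] yang 2.8 tilt [0.001 0.   ]
tool delta [ 0.4 -1.7  3.3] then az 0.000
t: 29.8
ee_pos: [451.1, 171.5, 133.5]
orientation: [2.165, 2.274, 0.006]
ft_force: [0.4, -1.1, -1.4]
width: 39.7
grasp_force: 30.0
pose [451.1 171.5 133.5] yang 2.8 tilt [0.004 0.002]
tool delta [-383.5   63.4    3.3] then az 0.000
```

```bash
python3 -m pendant '{"grip":[-1,-1,-1,-1,-1,-1,-1,-1,-1,-1,-1,-1],"linear":[[-35,5.8,0],[-35,5.8,0],[-35,5.8,0],[-35,5.8,0],[-35,5.8,0],[-35,5.8,0],[-35,5.8,0],[-35,5.8,0],[-35,5.8,0],[-35,5.8,0],[-33.5,5.4,0],[0,0,0]],"angular":[[0,0,0],[0,0,0],[0,0,0],[0,0,0],[0,0,0],[0,0,0],[0,0,0],[0,0,0],[0,0,0],[0,0,0],[0,0,0],[0,0,0]]}'
python3 -m pendant '{"grip":[-1,-1],"linear":[[0,0,0],[0,0,0]],"angular":[[0,0,0],[0,0,0]]}'
python3 - <<'E'
from h import *
im,c=shot("wrist","pics/w14.png")
for h in housings(im,c): print(np.round(h[0]),np.round(h[1][0],1),np.round(h[1][1],1),"%.1f fill %.2f"%(h[1][2],h[2]))
delta(531,-141.5,55,25)
E
```

```text
t: 30.8
ee_pos: [532.6, -213.8, 130.1]
orientation: [2.17, 2.271, -0.001]
ft_force: [0.0, 0.4, -2.1]
width: 39.8
grasp_force: 30.0
t: 30.97
ee_pos: [530.6, -208.0, 130.0]
orientation: [-2.165, -2.272, 0.002]
ft_force: [0.1, -0.3, -1.3]
width: 39.5
grasp_force: 30.0
[319. 290.] [ 532. -251.] [89.6 97.8] 2.8 fill 0.92
[152. 157.] [ 420.7 -161.3] [54.6 45.6] 0.8 fill 0.79
[485. 158.] [ 633.7 -151.5] [79.6 47.3] 18.3 fill 0.98
[322. 134.] [ 528.7 -141.6] [56.7 56.3] 24.9 fill 0.99
pose [ 530.7 -207.5  130.3] yang 2.8 tilt [-0.003  0.001]
tool delta [65.8  3.7 75.4] then az -0.387
```

Square housing at (528.7, −141.6), 24.9°, 56.7×56.3. Turning and moving over it.

```bash
python3 -m pendant '{"grip":[-1,-1,-1,-1,-1,-1,-1,-1,-1,-1,-1,-1],"linear":[[22,0.5,0],[22,0.5,0],[21.8,0.4,0],[0,0,0],[0,0,0],[0,0,0],[0,0,0],[0,0,30],[0,0,30],[0,0,15],[0,0,0],[0,0,0]],"angular":[[0,0,0],[0,0,0],[0,0,0],[0,0,-0.0965],[0,0,-0.0965],[0,0,-0.0965],[0,0,-0.0965],[0,0,0],[0,0,0],[0,0,0],[0,0,0],[0,0,0]]}'
python3 -m pendant '{"grip":[-1,-1],"linear":[[0,0,0],[0,0,0]],"angular":[[0,0,0],[0,0,0]]}'
python3 -c "
from h import *
delta(528.7,-141.6,30.3,24.9)"
```

```text
t: 32.02
ee_pos: [529.2, -141.6, 55.9]
orientation: [-1.686, -2.648, 0.001]
ft_force: [0.4, -0.4, -0.5]
width: 39.7
grasp_force: 30.0
t: 32.18
ee_pos: [531.2, -142.9, 57.8]
orientation: [1.688, 2.647, 0.001]
ft_force: [0.4, -0.3, -0.9]
width: 39.5
grasp_force: 30.0
pose [ 531.2 -142.9   57.8] yang 25.0 tilt [ 0.002 -0.001]
tool delta [ 2.3 -1.8 27.5] then az 0.001
```

```bash
python3 -m pendant '{"grip":[-1,-1,-1,-1,-1,-1],"linear":[[1.5,-1.3,9],[0,0,7],[0,0,0],[0,0,0],[0,0,0],[0,0,0]],"angular":[[0,0,0],[0,0,0],[0,0,0],[0,0,0],[0,0,0],[0,0,0]]}'
python3 -c "
from h import *
delta(528.7,-141.6,30.3,24.9)"
```

```text
t: 32.68
ee_pos: [528.5, -142.4, 40.6]
orientation: [1.69, 2.648, 0.0]
ft_force: [-0.1, 0.4, -0.3]
width: 39.5
grasp_force: 30.0
pose [ 528.5 -142.4   40.6] yang 24.9 tilt [ 0. -0.]
tool delta [ 0.6  0.5 10.3] then az 0.000
```

```bash
python3 -m pendant '{"grip":[-1,-1,-1,-1,-1,-1],"linear":[[0.5,0.4,4],[0,0,3],[0,0,3.3],[0,0,0],[0,0,0],[0,0,0]],"angular":[[0,0,0],[0,0,0],[0,0,0],[0,0,0],[0,0,0],[0,0,0]]}'
python3 -m pendant '{"grip":[0.4,0.4,0.4,0.4,0.4,0.4,0.4,0.4,0.4,0.4,0.4,0.4],"linear":[[0,0,0],[0,0,0],[0,0,0],[0,0,0],[0,0,-20],[0,0,-30],[0,0,-30],[-25,0,-20],[-30,0,0],[-10,0,0],[0,0,0],[0,0,0]],"angular":[[0,0,0],[0,0,0],[0,0,0],[0,0,0],[0,0,0],[0,0,0],[0,0,0],[0,0,0],[0,0,0],[0,0,0],[0,0,0],[0,0,0]]}'
python3 - <<'E'
from h import *
im,c=shot("wrist","pics/w15.png")
for h in housings(im,c): print(np.round(h[0]),np.round(h[1][0],1),np.round(h[1][1],1),"%.1f fill %.2f"%(h[1][2],h[2]))
delta(461.6,88.3,120,5.3)
E
```

```text
t: 33.18
ee_pos: [528.6, -141.7, 30.2]
orientation: [1.69, 2.648, -0.0]
ft_force: [0.3, 0.4, 2.3]
width: 39.3
grasp_force: 30.0
t: 34.18
ee_pos: [554.9, -200.2, 129.2]
orientation: [-1.69, -2.646, 0.0]
ft_force: [-0.4, -0.1, -0.7]
width: 61.2
grasp_force: 0.0
[260. 302.] [ 538.2 -259.3] [65.9 73.3] 48.2 fill 0.81
[459. 220.] [ 633.6 -151.3] [79.9 47.9] 18.1 fill 0.97
[321. 137.] [ 528.1 -141.5] [57.7 57.2] 24.8 fill 0.99
[149.  91.] [ 420.  -159.4] [54.8 45.1] 24.7 fill 0.80
pose [ 554.5 -199.6  129. ] yang 24.9 tilt [-0.003  0.001]
tool delta [300.2  37.    9.6] then az 0.342
```

Square seated: outline 57.5, and flush predicts 57.2. Now round_s.

```bash
python3 -m pendant '{"grip":[0.4,0.4,0.4,0.4,0.4,0.4,0.4,0.4,0.4,0.4,0.4,0.4],"linear":[[33.4,4.1,0],[33.4,4.1,0],[33.4,4.1,0],[33.4,4.1,0],[33.4,4.1,0],[33.4,4.1,0],[33.4,4.1,0],[33.4,4.1,0],[33.4,4.1,0],[0,0,0],[0,0,0],[0,0,0]],"angular":[[0,0,0],[0,0,0],[0,0,0],[0,0,0],[0,0,0],[0,0,0],[0,0,0],[0,0,0],[0,0,0],[0,0,0.114],[0,0,0.114],[0,0,0.114]]}'
python3 -m pendant '{"grip":[0.4,0.4,0.4,0.4],"linear":[[0,0,25],[0,0,0],[0,0,0],[0,0,0]],"angular":[[0,0,0],[0,0,0],[0,0,0],[0,0,0]]}'
python3 -c "
from h import *
delta(461.6,88.3,0,5.3)"
```

```text
t: 35.23
ee_pos: [460.5, 89.0, 129.4]
orientation: [-2.118, -2.318, 0.003]
ft_force: [-0.7, 0.1, 0.1]
width: 61.4
grasp_force: 0.0
t: 35.57
ee_pos: [461.8, 87.8, 105.2]
orientation: [-2.114, -2.323, 0.002]
ft_force: [-0.4, 0.1, -0.8]
width: 61.2
grasp_force: 0.0
pose [461.8  87.8 105.2] yang 5.4 tilt [-0.002 -0.   ]
tool delta [  0.5  -0.  105.2] then az 0.002
```

```bash
python3 -m pendant '{"grip":[0.4,0.4,0.4,0.4,0.4,0.4,-1,-1,-1,-1,-1,-1],"linear":[[0.4,0,30],[0,0,30],[0,0,27],[0,0,12],[0,0,5],[0,0,0],[0,0,0],[0,0,0],[0,0,0],[0,0,0],[0,0,0],[0,0,0]],"angular":[[0,0,0],[0,0,0],[0,0,0],[0,0,0],[0,0,0],[0,0,0],[0,0,0],[0,0,0],[0,0,0],[0,0,0],[0,0,0],[0,0,0]]}'
python3 -c "
from h import *
delta(461.6,88.3,0,5.3)"
python3 -m pendant '{"grip":[-1,-1,-1,-1,-1,-1,-1,-1],"linear":[[0,0,0],[0,0,-10],[0,0,-30],[0,0,-30],[0,0,-30],[0,0,-30],[0,0,0],[0,0,0]],"angular":[[0,0,0],[0,0,0],[0,0,0],[0,0,0],[0,0,0],[0,0,0],[0,0,0],[0,0,0]]}'
python3 -c "
from h import *
t=np.array([417,-159.5])-67*np.array([-.0924,.9957]);delta(*t,130,5.3)"
```

```text
t: 36.57
ee_pos: [463.1, 88.0, 1.8]
orientation: [2.115, 2.322, 0.001]
ft_force: [-1.5, -0.0, 7.5]
width: 32.0
grasp_force: 30.0
pose [463.1  88.    1.8] yang 5.3 tilt [0.001 0.   ]
tool delta [ 0.4 -1.4  1.8] then az 0.000
t: 37.23
ee_pos: [463.9, 88.2, 133.1]
orientation: [2.114, 2.32, 0.005]
ft_force: [0.5, -0.3, -2.2]
width: 31.9
grasp_force: 30.0
pose [463.9  88.2 133.1] yang 5.3 tilt [0.004 0.001]
tool delta [-309.3  -69.7    2.7] then az 0.001
```

```bash
python3 -m pendant '{"grip":[-1,-1,-1,-1,-1,-1,-1,-1,-1,-1,-1,-1],"linear":[[-31,-7,0],[-31,-7,0],[-31,-7,0],[-31,-7,0],[-31,-7,0],[-31,-7,0],[-31,-7,0],[-31,-7,0],[-31,-7,0],[-30,-7,0],[0,0,0],[0,0,0]],"angular":[[0,0,0],[0,0,0],[0,0,0],[0,0,0],[0,0,0],[0,0,0],[0,0,0],[0,0,0],[0,0,0],[0,0,0],[0,0,0],[0,0,0]]}'
python3 -m pendant '{"grip":[-1,-1],"linear":[[0,0,0],[0,0,0]],"angular":[[0,0,0],[0,0,0]]}'
python3 - <<'E'
from h import *
im,c=shot("wrist","pics/w16.png")
for h in housings(im,c): print(np.round(h[0]),np.round(h[1][0],1),np.round(h[1][1],1),"%.1f fill %.2f"%(h[1][2],h[2])); 
delta(417,-159.5,55,5.3)
E
```

```text
t: 38.23
ee_pos: [420.3, -226.8, 129.8]
orientation: [-2.118, -2.317, 0.001]
ft_force: [0.5, 0.8, -0.9]
width: 31.5
grasp_force: 30.0
t: 38.4
ee_pos: [421.1, -224.9, 130.4]
orientation: [-2.113, -2.322, 0.0]
ft_force: [0.9, 0.6, 0.2]
width: 31.5
grasp_force: 30.0
[472. 289.] [ 531.7 -248.3] [76.  49.8] 5.3 fill 0.79
[319. 292.] [ 425.7 -264.2] [68.3 74.7] 13.6 fill 0.82
[609. 163.] [ 602.9 -160.7] [41.  49.8] 17.9 fill 0.91
[321. 139.] [ 415.7 -161.4] [45.7 45.3] 50.4 fill 0.79
[507. 111.] [ 530.9 -133.6] [74.5 58. ] 24.9 fill 0.95
pose [ 421.4 -224.9  130.6] yang 5.4 tilt [-0.001  0.001]
tool delta [65.4  1.9 75.7] then az 0.002
```

```bash
python3 -m pendant '{"grip":[-1,-1,-1,-1,-1,-1,-1,-1,-1],"linear":[[21.2,0.2,0],[21.2,0.2,0],[21.2,0.1,0],[0,0,30],[0,0,30],[0,0,15],[0,0,0],[0,0,0],[0,0,0]],"angular":[[0,0,0],[0,0,0],[0,0,0],[0,0,0],[0,0,0],[0,0,0],[0,0,0],[0,0,0],[0,0,0]]}'
python3 -m pendant '{"grip":[-1,-1],"linear":[[0,0,8],[0,0,0]],"angular":[[0,0,0],[0,0,0]]}'
python3 -m pendant '{"grip":[-1,-1],"linear":[[0,0,0],[0,0,0]],"angular":[[0,0,0],[0,0,0]]}'
python3 -c "
from h import *
delta(415.7,-161.4,29.8,5.3)"
```

```text
t: 39.2
ee_pos: [416.9, -162.5, 56.9]
orientation: [2.114, 2.323, 0.0]
ft_force: [-0.1, 0.3, -1.1]
width: 31.8
grasp_force: 30.0
t: 39.37
ee_pos: [416.6, -162.9, 48.3]
orientation: [2.115, 2.322, 0.001]
ft_force: [0.0, 0.1, -0.4]
width: 32.0
grasp_force: 30.0
t: 39.53
ee_pos: [416.5, -163.0, 48.5]
orientation: [2.116, 2.322, 0.0]
ft_force: [0.2, -0.2, -0.2]
width: 31.4
grasp_force: 30.0
pose [ 416.5 -163.    48.5] yang 5.3 tilt [ 0.001 -0.   ]
tool delta [ 1.7 -0.6 18.7] then az 0.000
```

```bash
python3 -m pendant '{"grip":[-1,-1,-1,-1,-1,-1,-1],"linear":[[1.6,-0.6,0],[0,0,5],[0,0,5],[0,0,4],[0,0,4.5],[0,0,0],[0,0,0]],"angular":[[0,0,0],[0,0,0],[0,0,0],[0,0,0],[0,0,0],[0,0,0],[0,0,0]]}'
python3 -c "
from h import *
delta(415.7,-161.4,29.8,5.3)"
```

```text
t: 40.12
ee_pos: [415.4, -161.2, 29.2]
orientation: [-2.115, -2.322, 0.0]
ft_force: [0.4, -0.2, -0.8]
width: 31.7
grasp_force: 30.0
pose [ 415.4 -161.2   29.2] yang 5.3 tilt [-0.001  0.   ]
tool delta [-0.2  0.3 -0.6] then az 0.000
```

```bash
python3 -m pendant '{"grip":[0.4,0.4,0.4,0.4,0.4,0.4,0.4,0.4,0.4,0.4,0.4,0.4],"linear":[[0,0,0],[0,0,0],[0,0,0],[0,0,0],[0,0,-20],[0,0,-30],[0,0,-30],[-25,0,-20],[-30,0,0],[-10,0,0],[0,0,0],[0,0,0]],"angular":[[0,0,0],[0,0,0],[0,0,0],[0,0,0],[0,0,0],[0,0,0],[0,0,0],[0,0,0],[0,0,0],[0,0,0],[0,0,0],[0,0,0]]}'
python3 - <<'E'
from h import *
im,c=shot("wrist","pics/w17.png")
for h in housings(im,c): print(np.round(h[0]),np.round(h[1][0],1),np.round(h[1][1],1),"%.1f fill %.2f"%(h[1][2],h[2]))
delta(516.8,325,274,8.3)
E
```

```text
t: 41.12
ee_pos: [420.6, -225.5, 128.9]
orientation: [-2.116, -2.319, 0.0]
ft_force: [-0.3, 0.3, 0.3]
width: 61.6
grasp_force: 0.0
[478. 295.] [ 533.5 -254.9] [54.9 75.8] 50.2 fill 0.85
[610. 162.] [ 601.6 -160.8] [39.4 49.8] 16.6 fill 0.91
[320. 138.] [ 415.1 -161. ] [46.2 46. ] 5.2 fill 0.80
[508. 109.] [ 531.  -133.5] [74.9 58. ] 24.9 fill 0.95
pose [ 420.4 -224.9  128.7] yang 5.3 tilt [-0.002  0.002]
tool delta [ 538.9  146.3 -144.6] then az -0.053
```

All four covers are on, and the round_s outline of 46 mm is consistent with seating. I'm now going to look at the lid's handle.

```bash
python3 -m pendant '{"grip":[1,1,1,1,1,1,1,1,1,1,1,1],"linear":[[0,0,-33],[0,0,-33],[0,0,-33],[0,0,-32],[36.4,11.6,0],[36.4,11.6,0],[36.4,11.6,0],[36.4,11.6,0],[36.4,11.6,0],[36.4,11.6,0],[36.4,11.6,0],[36.4,11.6,0]],"angular":[[0,0,0],[0,0,0],[0,0,0],[0,0,0],[0,0,0],[0,0,0],[0,0,0],[0,0,0],[0,0,0],[0,0,0],[0,0,0],[0,0,0]]}'
python3 -m pendant '{"grip":[1,1,1,1,1,1,1,1,1],"linear":[[36.4,11.6,0],[36.4,11.6,0],[36.4,11.6,0],[36.4,11.6,0],[36.4,11.6,0],[0,0,0],[0,0,0],[0,0,0],[0,0,0]],"angular":[[0,0,0],[0,0,0],[0,0,0],[0,0,0],[0,0,-0.053],[0,0,0],[0,0,0],[0,0,0],[0,0,0]]}'
python3 - <<'E'
from h import *
delta(516.8,326.2,166.5,8.3)
im,c=shot("wrist","pics/w18.png")
print(proj(c,[516.8,326.2,209]))
E
```

```text
t: 42.17
ee_pos: [485.4, 75.4, 259.6]
orientation: [-2.113, -2.322, 0.003]
ft_force: [1.0, -1.0, -0.9]
width: 87.7
grasp_force: 0.0
t: 42.92
ee_pos: [526.7, 258.3, 260.0]
orientation: [-2.054, -2.377, 0.003]
ft_force: [-0.4, -0.6, 0.6]
width: 87.8
grasp_force: 0.0
pose [526.7 258.3 260. ] yang 8.3 tilt [-0.002 -0.001]
tool delta [68.7  0.2 93.5] then az 0.001
[320.04389252 131.27906823]
```

View pics/w18.png

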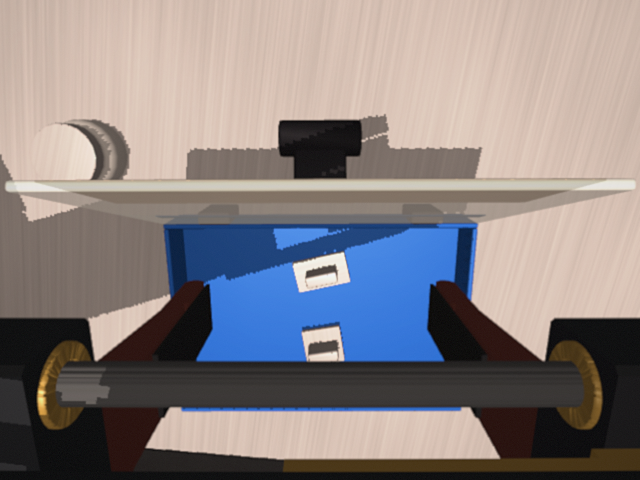

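The handle is at px (320,138), 83 px long, as expected and 4 mm short of prediction. The bin still holds oblong_s and square_s. Grasping the handle from above.

```bash
python3 -m pendant '{"grip":[1,1,1,1,1,1,1,1,1],"linear":[[33,0,0],[32.5,0,0],[0,0,0],[0,0,30],[0,0,30],[0,0,20],[0,0,10],[0,0,3],[0,0,0]],"angular":[[0,0,0],[0,0,0],[0,0,0],[0,0,0],[0,0,0],[0,0,0],[0,0,0],[0,0,0],[0,0,0]]}'
python3 -m pendant '{"grip":[-1,-1,-1,-1,-1,-1,-1,-1,-1],"linear":[[0,0,0],[0,0,0],[0,0,0],[0,0,0],[0,0,0],[0,0,0],[0,0,0],[0,0,0],[0,0,0]],"angular":[[0,0,0],[0,0,0],[0,0,0],[0,0,0],[0,0,0],[0,0,0],[0,0,0],[0,0,0],[0,0,0]]}'
```

```text
t: 43.72
ee_pos: [518.3, 323.1, 167.6]
orientation: [-2.055, -2.376, 0.001]
ft_force: [0.8, -0.3, -0.0]
width: 87.7
grasp_force: 0.0
t: 44.47
ee_pos: [517.0, 323.9, 167.8]
orientation: [-2.053, -2.377, 0.003]
ft_force: [-5.2, -1.2, 4.5]
width: 43.5
grasp_force: 30.0
```

Gripped at 43.5 mm. Swinging the lid shut along the reverse arc.

```bash
python3 -m pendant '{"grip":[-1,-1,-1,-1,-1,-1,-1,-1,-1,-1],"linear":[[-5,0,-2.3],[-10.8,0,-4.2],[-10.8,0,-4.2],[-11.2,0,-2.8],[-11.2,0,-2.8],[-11.5,0,-1.3],[-11.5,0,-1.3],[-11.5,0,0.2],[-11.5,0,0.2],[-11.4,0,1.7]],"angular":[[0,0,0],[0,0,0],[0,0,0],[0,0,0],[0,0,0],[0,0,0],[0,0,0],[0,0,0],[0,0,0],[0,0,0]]}'
```

```text
t: 45.3
ee_pos: [533.0, 217.5, 184.7]
orientation: [-2.053, -2.377, 0.002]
ft_force: [-6.4, 0.3, 4.7]
width: 43.8
grasp_force: 30.0
```

```bash
python3 -m pendant '{"grip":[-1,-1,-1,-1,-1,-1,-1,-1,-1,-1],"linear":[[-11.4,0,1.7],[-11.1,0,3.2],[-11.1,0,3.2],[-10.6,0,4.6],[-10.6,0,4.6],[-9.9,0,6],[-9.9,0,6],[-9,0,7.2],[-9,0,7.2],[0,0,0]],"angular":[[0,0,0],[0,0,0],[0,0,0],[0,0,0],[0,0,0],[0,0,0],[0,0,0],[0,0,0],[0,0,0],[0,0,0]]}'
python3 -c "
from h import *
delta(554.9,70.9,40.4,8.3)"
```

```text
t: 46.13
ee_pos: [547.1, 123.8, 140.2]
orientation: [2.054, 2.376, -0.004]
ft_force: [-3.7, -5.8, 4.3]
width: 44.0
grasp_force: 30.0
pose [547.1 123.8 140.2] yang 8.3 tilt [-0.001 -0.003]
tool delta [-53.2   0.2 100. ] then az 0.000
```

```bash
python3 -m pendant '{"grip":[-1,-1,-1,-1,-1,-1,-1,-1,-1,-1,-1],"linear":[[-7.8,0,8.3],[-7.8,0,8.3],[-6.7,0,9.2],[-6.7,0,9.2],[-5.4,0,10.1],[-5.4,0,10.1],[-4.1,0,10.7],[-4.1,0,10.7],[-2.7,0,11.2],[-2.5,0,10.5],[0,0,0]],"angular":[[0,0,0],[0,0,0],[0,0,0],[0,0,0],[0,0,0],[0,0,0],[0,0,0],[0,0,0],[0,0,0],[0,0,0],[0,0,0]]}'
python3 -m pendant '{"grip":[-1,-1],"linear":[[0,0,0],[0,0,0]],"angular":[[0,0,0],[0,0,0]]}'
```

```text
t: 47.05
ee_pos: [554.9, 71.8, 41.0]
orientation: [2.053, 2.377, -0.003]
ft_force: [-1.2, -8.2, 0.0]
width: 43.9
grasp_force: 30.0
t: 47.22
ee_pos: [554.8, 72.0, 42.1]
orientation: [2.052, 2.377, -0.004]
ft_force: [-1.1, -7.2, -0.2]
width: 43.6
grasp_force: 30.0
```

```bash
python3 -m pendant '{"grip":[-1,-1,1,1,1,1,1,1,1,1],"linear":[[-0.5,0,1.5],[0,0,0],[0,0,0],[0,0,0],[0,0,0],[0,0,0],[0,0,0],[0,0,-30],[0,0,-30],[0,0,-30]],"angular":[[0,0,0],[0,0,0],[0,0,0],[0,0,0],[0,0,0],[0,0,0],[0,0,0],[0,0,0],[0,0,0],[0,0,0]]}'
python3 -m pendant '{"grip":[1,1,1,1,1,1,1,1,1,1],"linear":[[0,0,-35],[0,0,-35],[25,0,-20],[25,0,0],[25,0,0],[25,0,0],[25,0,0],[25,0,0],[25,0,0],[0,0,0]],"angular":[[0,0,0],[0,0,0],[0,0,0],[0,0,0],[0,0,0],[0,0,0],[0,0,0],[0,0,0],[0,0,0],[0,0,0]]}'
python3 - <<'E'
from h import *
im,c=shot("top","pics/top1.png"); s,_=shot("scene","pics/scene1.png")
t=cv2.imread("pics/top0.png")
def st(a,k): return a
cv2.imwrite("pics/fin.png",np.vstack([np.hstack([cv2.resize(x[150:320,170:500],(400,206)) for x in (t,im)]),cv2.resize(s[150:400,130:540],(600,366)).__class__(np.pad(0,0).shape) if 0 else cv2.copyMakeBorder(cv2.resize(s[150:400,130:540],(600,366)),0,0,100,100,0)]))
for n,X in dict(obl=(635.2,-151),rl=(535.1,-264.6),sq=(528.1,-141.5),rs=(415.1,-161)).items(): print(n,proj(c,[*X,45]).round())
E
```

```text
t: 48.05
ee_pos: [554.5, 74.0, 131.6]
orientation: [-2.053, -2.377, 0.002]
ft_force: [0.4, -0.3, 0.1]
width: 87.6
grasp_force: 0.0
t: 48.88
ee_pos: [529.0, 250.8, 221.1]
orientation: [-2.05, -2.38, -0.002]
ft_force: [0.7, -0.5, 0.9]
width: 87.9
grasp_force: 0.0
obl [344. 197.]
rl [386. 233.]
sq [341. 237.]
rs [349. 278.]
```

View pics/fin.png

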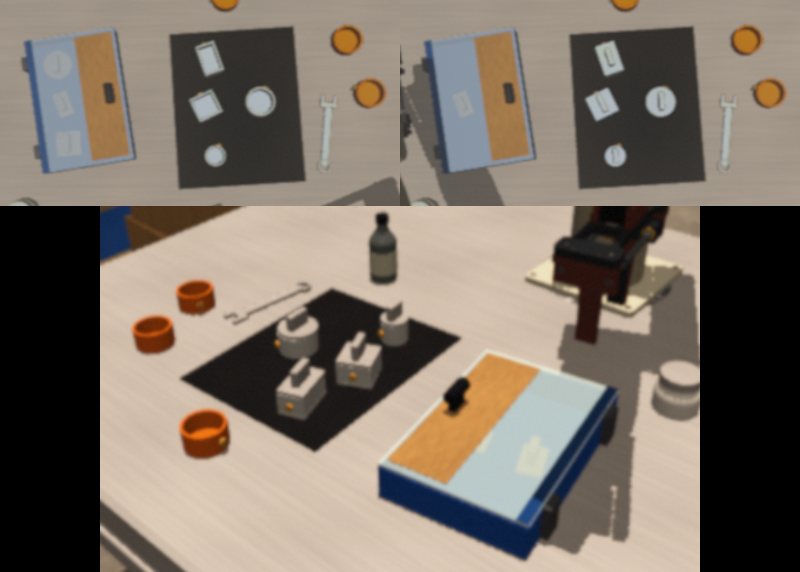

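The final pictures show all four covers seated in place, the lid shut with two covers inside, and the bystanders where they were. Handing in.

```bash
python3 -c "
from workcell import ctrl
print(ctrl.close_job())"
```

```text
the job is handed in; nothing more can be done
None
```

The job is handed in: the four housings on the mat (large oblong, large round, large square, small round) have their covers seated flush, the two spare covers stay in the bin with the lid shut, and the spanner, bottle and jar are undisturbed.

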